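# Ease the spring clip off the label-roll spindle

### The job

Free the label roll on the grey stand: hold the green-handled forked wedge and slide its fork flat over the roll and under the orange spring clip, coming in from the side with the clip's grip fin, until the clip is forced up over the bead of the spindle; do not pull the clip up over the bead with the fingers. Finish with the wedge laid flat on the worktop clear of the stand, and the clip and the roll both on the floor of the grey tray, the roll lying flat. Leave the other things on the worktop where they are.

Things in the scene. Friction and masses are not known exactly. Their poses are not given: they have to be found in the camera images.
- stand: fixed grey label-roll stand; origin at the worktop under the spindle. Base 112 x 100 mm (x -52 to +60), 6 mm thick. Boss in the roll's core: 23 mm diameter to z = 39 mm; shoulder above it: 17 mm diameter to z = 51 mm. A 6 mm wire bar along y at x = +52 mm, 27 mm high, leaves no room for fingers beside the roll: grip the roll along the stand's y. Yaw within 0.25 rad
- spindle (a point): point on the spindle axis at the height of the roll's top (41 mm over the worktop)
- bead (a point): centre of the round bead (17 mm diameter) on the steel spindle, 60 mm over the worktop; the spindle is 12 mm in diameter and ends at 75 mm
- roll: white roll of blank labels lying flat on the stand round the boss, 58 mm outer diameter, 26 mm bore, 35 mm tall, 60 to 110 g; origin under its centre (6 mm over the worktop on the stand). Lifts straight up once the clip is gone; clear of the spindle when raised 70 mm
- clip: orange spring clip, 24 g; origin on the spindle axis, level with the underside of its feet (5 mm over the roll's top when seated). x -27 to +10 mm, y +-20 mm; bridge at -x (underside 6.5, top 11.5 mm up), mouth at +x; jaws 5 to 10 mm up. Raised some 7 mm (5 to 10 N) the jaws spread over the bead and it hops up gently to sit loose on top of the bead, feet near 60 mm; then it lifts straight off
- fin (a point): middle of the clip's upright grip fin on the bridge, at x = -20 mm, y = 0 in the clip's frame and 19 mm above its origin: 14 mm long along x, 9 mm thick along y, its top 27 mm above the clip's origin. The wedge comes in from this side, along the clip's +x, which lies within 0.25 rad of the stand's +x
- foot_left (a point): underside of the clip's left foot: a round-bottomed foot 5 mm tall under each jaw, at x = 0, 13 to 19 mm either side of the spindle axis; the wedge's prongs lift the clip by the feet
- wedge: forked wedge, 90 g, lying flat; origin under its handle's centre, x along the tool to the tips. Green handle 60 mm long (x +-30), 18 wide, 24 tall. Steel fork 41 mm wide: two prongs, flat below, 15 mm thick from x = 28 to 67, thinning evenly to 1.8 at the tips (x = 120); slot 22 mm wide from x = 45. Fully in, the spindle is 57 mm ahead of the origin
- fork (a point): point in the slot between the prongs, 20 mm behind their tips, level with the underside. Push at 20 to 40 mm/s with the underside 0 to 1.5 mm above the roll's top
- tray: fixed grey open tray, 120 (x) x 170 (y) mm, 22 mm tall, walls and floor 4 mm thick; origin under its centre. Tray and wedge change sides of the table at random
- jaw_left (a joint): opening of the clip's left jaw in rad: about 0 round the spindle, about 0.15 at the widest of the bead
- jaw_right (a joint): opening of the clip's right jaw in rad, the same
- bottle_a: white plastic bottle, 43 mm across, 98 mm tall, bystander; origin under its centre
- bottle_b: white plastic bottle, 43 mm across, 98 mm tall, bystander; origin under its centre
- dropper: amber dropper bottle, 34 mm across, 102 mm tall, bystander; origin under its centre
- tape: roll of brown packing tape lying flat, 92 mm across, 48 mm tall, bystander; origin under its centre
- eraser: blue and white eraser, 19 x 36 x 13 mm, bystander; origin under its centre
- pad: yellow pad of sticky notes, 50 x 51 x 11 mm, bystander; origin under its centre
Not all that is in view belongs to the job. What is shaped like the roll but purple is not meant.

How it is judged:
By the outcome, as a careful person would: the job done as asked, in the order asked, and still so for the second after the job is handed in, with the robot touching nothing.
It also fails if it takes over 72 s, if anything falls off the work surface, if the arm or the gripper's body presses on something with over 40 N, if the wrist force passes 120 N, or if a joint passes its speed limit or range.

### The arm

A 6-joint arm with a two-finger parallel gripper is mounted at the origin on a cart in front of the work surface, level with it; the furniture and walls round the work are solid. World frame = base frame: x ahead of the robot, y to its left, z up, the work surface at z = 0. Lengths are in m, angles in rad, forces in N, time in s.
With the tool pointing down it reaches from about 0.425 to 0.95 m from the base axis. Payload 14.7 kg.
Tool frame: the origin (TCP) lies at the very end of the fingers, on their centre line; the grasp point (between the pads) lies 19 mm behind it; z points along the fingers, y is the direction in which the jaws open and shut (so a half turn about z gives the same grasp; the last joint's range is limited). The gripper opens to 85 mm and grips with 20 to 120 N. Pads are 22 mm wide; open, the fingers measure 114 mm over their backs; the gripper's body (76 mm by 85 mm) begins 54 mm behind the grasp point. The pads swing forward as they close: fully open they stand 13 mm farther back than shut.
Start: joints at [1.098, 0.48, 1.596, -0, 1.065, -0.047], TCP at [0.268, 0.592, 0.231] pointing down, gripper open.
Joint ranges: [-2.75, 2.75], [-0.82, 2.05], [0.23, 2.67], [-1.56, 4.7], [0.09, 2.69], [-2.92, 2.92]. Speed limits (rad/s): [1.89, 1.89, 2.39, 3.01, 3.01, 3.01].

### API

Orientations are given as a unit quaternion [w, x, y, z].
In Python, from bench import readout, vision, order gives the robot as it stands.
- The arm moves only by the shell command python3 -m pendant 'ROWS' [OPENING] [FORCE]. ROWS is JSON, a list of rows, each an object with "dp": the shift along the tool's x, y, z as a fraction of full scale, a list of three; "rot": the turn, a rotation vector about the tool's x, y, z as a fraction of full scale, a list of three. A call has 1 to 5 rows; each row shifts and turns the commanded pose from where the row before left it, along the tool's axes as they then stand; what a row does not reach is not made up. Full scale, the value 1, is 500 mm for a shift and 180 degrees for a turn. A row lasts 1/8 s, in which the tool goes at most 62.5 mm and 10.7 degrees, less where a joint would pass 70% of its speed; a pose out of reach is approached as far as the arm can. A call with a number of a shift or a turn outside -1 to 1 is refused whole. A call with a gripper value outside its range is refused whole. OPENING is the closure, from -1 (fully open) to 1 (shut), set as the call begins (- or left out, the last holds). The fingers move at their own pace and stop on an object; FORCE is the grip in N (left out, the last holds). Time passes only in rows, so rows that do not move let the fingers close. It gives the time, the measured TCP pose, the force and the opening at its end, in the units of the state.
- readout.get_obs(): the state, without advancing time (a new reading comes with each control period).
- vision.capture(name): name is "scene" or "top"; returns a dict with "img" (384x512x3 uint8, red, green, blue), "intrinsics" (3x3 intrinsics, pixels), "cam_to_world" (4x4, takes a point from camera to world coordinates). Camera axes: x right, y up, looking along -z (the intrinsics and any distortion apply to the point x, -y, -z); pixel columns grow to the right and rows downward; lengths in m; the calibration is good to about 2 mm. A picture is of the moment at which its call begins. There is no depth.
- order.close_job(): hands the job in, once; it reports no verdict.
Trained networks look in the newest picture that a camera, given by its name, has taken for a name from the list of things; names that differ only in an ending like _2 or _b are one class to them, and where a whole thing is asked for, a point or a joint stands for the part that bears it (a point fixed in the world has none). Each returns a list of dicts, best first, with "score" (0 to 1); they miss things now and then, are a little off and sometimes report something else, mostly with a low value. They report only what shows in the picture. A call takes as long as a camera call. They do not tell look-alikes from the thing itself.
- vision.search_frame(target, camera): "rect" ([centre column, centre row, width, height] in pixels, round what is visible of it).
- vision.outline_of(target, camera): "region" (384x512 bool, what is visible of it) and "rect" ([centre column, centre row, width, height] in pixels, round what is visible of it).
The state is a dict: "time": time; "joints": joint angles; "joint_velocities": joint speeds; "tau": joint torques, N m; "eef_pos": TCP position; "ee_rot": TCP orientation; "ft_force": force on the tool from outside, world axes, zero at the start; "moment": the same for the moment, N m; "grip_width": finger opening in m.
Only numpy, scipy, OpenCV 4.12 (cv2) and the standard library are available. Lean on these libraries where they do the work, as an engineer would, in place of code of your own. Each camera call takes 0.05 s, during which the arm holds its last target.

## Working session

There is one attempt and no reset: what is moved stays moved. The work goes in short steps, Python scripts to look and compute and a shell command to move; the robot and the scene stay as the last step left them, time stands still between calls to the robot, and variables do not carry over. Pictures are saved under pics/ and viewed, and the job is handed in when it is done.

```bash
ls; mkdir -p pics
python3 - <<'E'
from bench import readout, vision
import cv2,numpy as np
print(readout.get_obs())
for c in("scene","top"):
    r=vision.capture(c); print(c,r["intrinsics"],r["cam_to_world"])
    cv2.imwrite(f"pics/{c}0.png",cv2.resize(r["img"][:,:,::-1],(800,600),interpolation=cv2.INTER_CUBIC))
    for n in["stand","roll","clip","fin","wedge","fork","tray","bottle_a","tape","dropper","eraser","pad","spindle","bead","foot_left"]:
        try:
            print(n,[(round(d["score"],2),np.round(d["rect"],1).tolist()) for d in vision.search_frame(n,c)[:3]])
        except Exception as e: print(n,e)
E
```

```text
pics
{'time': 0.0, 'joints': array([ 1.09841163e+00,  4.80839834e-01,  1.59686643e+00, -4.55375430e-06,
        1.06510708e+00, -4.66135941e-02]), 'joint_velocities': array([ 2.86911961e-04,  2.65119928e-04, -6.87164576e-04,  8.62624726e-04,
        1.33835177e-03,  6.26207890e-05]), 'tau': array([-1.43207413e-03, -9.50622797e+01, -4.30190957e+01, -1.01650085e-04,
        1.21177942e-02, -2.87169132e-05]), 'eef_pos': array([0.26826736, 0.59160485, 0.23066998]), 'ee_rot': array([-1.54687201e-04,  2.11280069e-01,  9.77425373e-01, -5.90418385e-04]), 'ft_force': array([-0.23406   , -0.21406433,  0.02798736]), 'moment': array([-0.02599061,  0.06137839,  0.03589715]), 'grip_width': 0.08570290755921439}
scene [[360.07888636   0.         254.06296928]
 [  0.         360.07888636 189.23105873]
 [  0.           0.           1.        ]] [[-6.90557346e-01  5.28386409e-01 -4.93901159e-01  6.80207719e-02]
 [-7.23277644e-01 -5.04445937e-01  4.71597017e-01  2.73300402e-01]
 [ 3.90215186e-05  6.82892451e-01  7.30518924e-01  7.60613741e-01]
 [ 0.00000000e+00  0.00000000e+00  0.00000000e+00  1.0000000
[... 1291 characters left out ...]
44.8])]
fin []
wedge [(0.57, [190.8, 233.8, 30.3, 49.8])]
fork [(0.8, [190.4, 232.8, 30.4, 48.9])]
tray [(0.76, [300.6, 220.3, 64.8, 44.5]), (0.58, [217.2, 161.1, 1.8, 9.3])]
bottle_a [(0.71, [288.2, 138.2, 18.2, 20.5]), (0.63, [166.4, 144.8, 10.8, 21.9])]
tape [(0.65, [328.1, 160.9, 31.0, 33.7]), (0.22, [287.4, 137.8, 14.9, 20.0])]
dropper [(0.49, [201.8, 105.0, 18.1, 15.1]), (0.2, [215.0, 160.1, 42.6, 44.8])]
eraser [(0.44, [273.1, 181.1, 8.2, 5.1])]
pad [(0.62, [166.8, 173.6, 22.0, 13.8])]
spindle [(0.59, [214.7, 157.8, 44.8, 45.9])]
bead [(0.67, [214.8, 160.8, 20.3, 23.3]), (0.6, [216.8, 160.9, 42.5, 43.2]), (0.34, [215.2, 162.0, 6.9, 10.4])]
foot_left [(0.56, [208.2, 158.1, 6.1, 10.4])]
```

View pics/scene0.png

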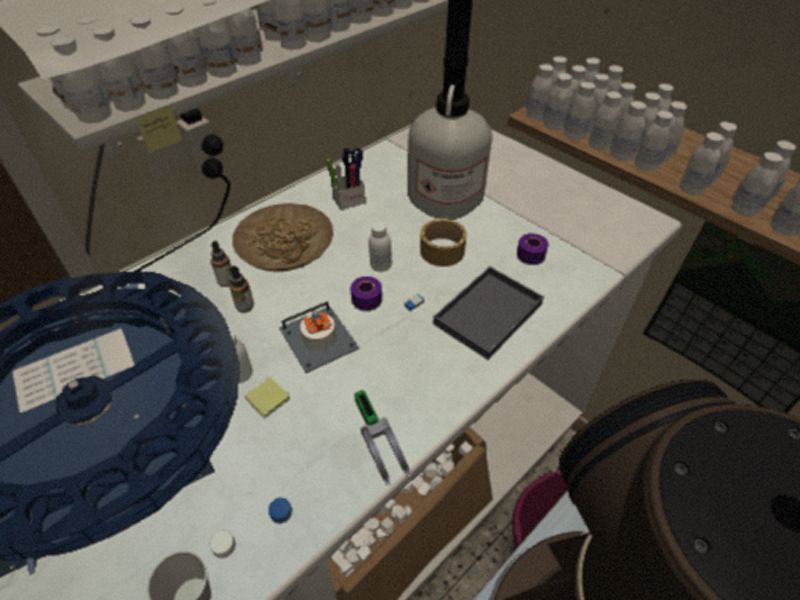

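View pics/top0.png

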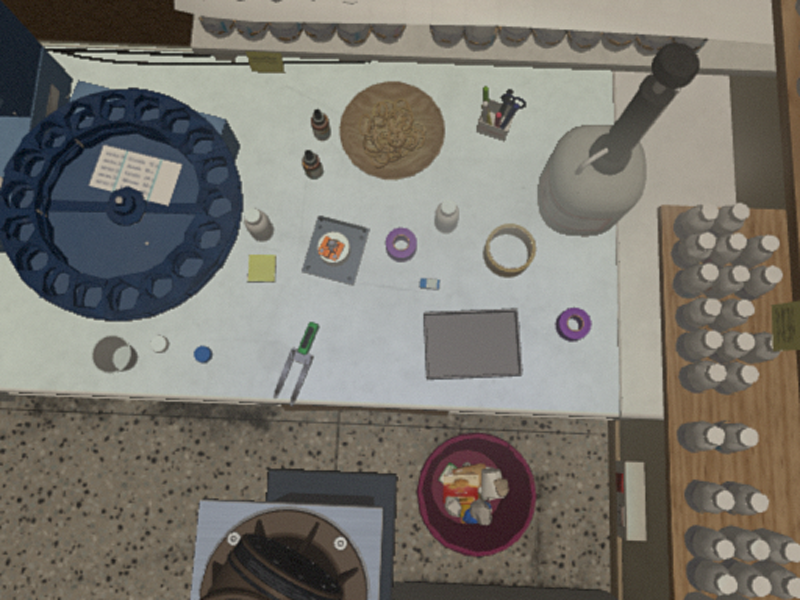

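```bash
cat > h.py <<'E'
import numpy as np,cv2
from scipy.spatial.transform import Rotation as R
from bench import readout,vision
def cap(c): return vision.capture(c)
def pix2w(r,uv,z):
    K=r["intrinsics"];T=r["cam_to_world"];uv=np.atleast_2d(np.array(uv,float))
    d=np.c_[(uv[:,0]-K[0,2])/K[0,0],-(uv[:,1]-K[1,2])/K[1,1],-np.ones(len(uv))]@T[:3,:3].T
    o=T[:3,3];s=(np.asarray(z)-o[2])/d[:,2];return o+s[:,None]*d
def w2pix(r,P):
    K=r["intrinsics"];T=r["cam_to_world"];p=(np.atleast_2d(P)-T[:3,3])@T[:3,:3]
    return np.c_[K[0,0]*p[:,0]/-p[:,2]+K[0,2],-K[1,1]*p[:,1]/-p[:,2]+K[1,2]]
def crop(r,c,w,h,name,s=8,draw=()):
    x0,y0=int(c[0]-w/2),int(c[1]-h/2)
    x0=max(0,x0);y0=max(0,y0)
    im=cv2.resize(np.ascontiguousarray(r["img"][y0:y0+h,x0:x0+w,::-1]),None,fx=s,fy=s,interpolation=cv2.INTER_CUBIC)
    for P,col in draw:
        q=((w2pix(r,P)-[x0,y0]+0.5)*s).astype(int)
        cv2.polylines(im,[q.reshape(-1,1,2)],False,col,1)
    cv2.imwrite("pics/"+name,im);print(name,"origin",x0,y0,"scale",s)
E
python3 - <<'E'
from h import *
a=cap("top");crop(a,(216,160),60,56,"st_top.png",10);crop(a,(190,231),50,56,"wd_top.png",10);crop(a,(302,220),80,60,"tr_top.png",10)
b=cap("scene");crop(b,(203,215),60,56,"st_sc.png",10);crop(b,(244,281),50,70,"wd_sc.png",8)
E
```

```text
st_top.png origin 186 132 scale 10
wd_top.png origin 165 203 scale 10
tr_top.png origin 262 190 scale 10
st_sc.png origin 173 187 scale 10
wd_sc.png origin 219 246 scale 8
```

View pics/st_top.png

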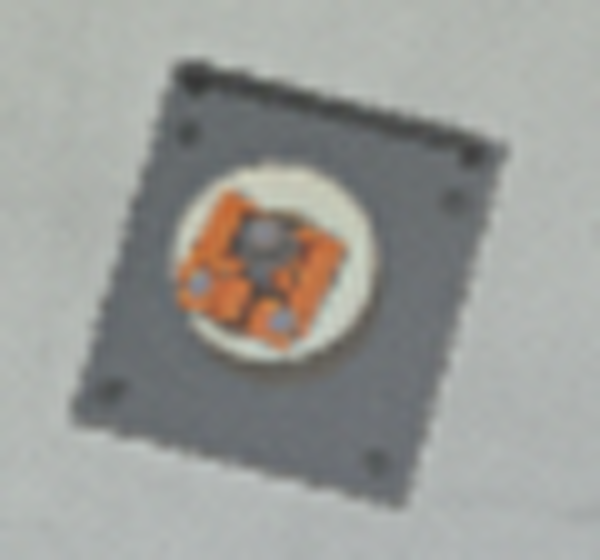

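View pics/st_sc.png

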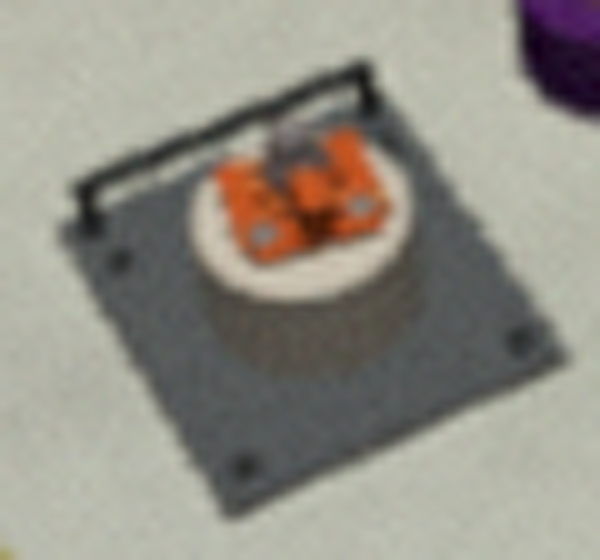

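View pics/wd_top.png

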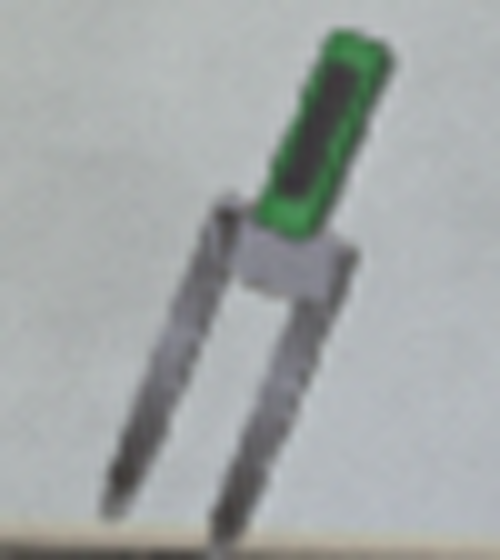

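View pics/wd_sc.png

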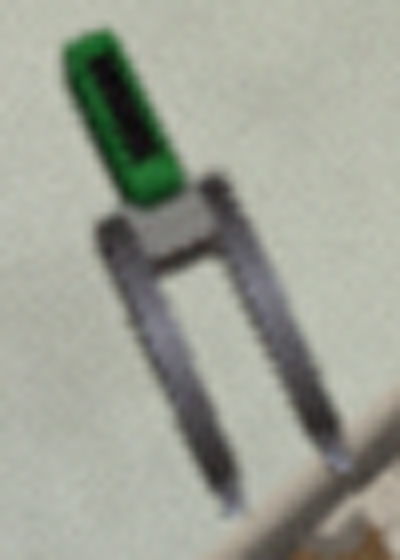

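View pics/tr_top.png

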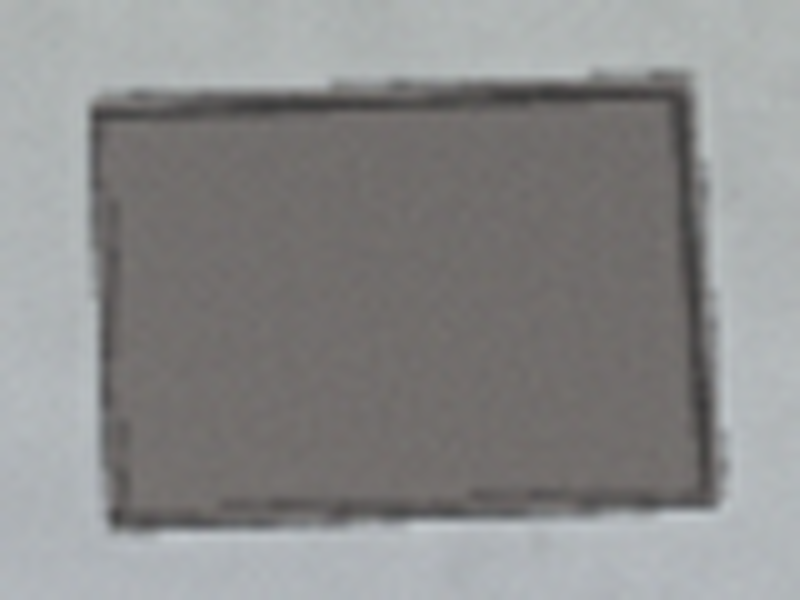

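```bash
cat > m1.py <<'E'
from h import *
from scipy.optimize import least_squares
a=cap("top");b=cap("scene")
def px(o,pts,s): return (np.array(pts)+.5)/s-.5+np.array(o)
def fit(obs,model,z,p0):  # obs: list of (cam,pix Nx2, idx)
    def f(p):
        c,s=np.cos(p[2]),np.sin(p[2]);W=np.c_[model@np.array([[c,s],[-s,c]])+p[:2],z]
        return np.concatenate([(w2pix(r,W[i])-q).ravel() for r,q,i in obs])
    r=least_squares(f,p0,loss="soft_l1");return r.x,r.fun
S=np.array([[60,50],[60,-50],[-52,-50],[-52,50]])/1e3
t=px((186,132),[(172,62),(510,148),(407,508),(72,422)],10)
u=px((173,187),[(60,232),(375,75),(570,360),(230,518)],10)
for o in([(a,t,[0,1,2,3])],[(b,u[[0,2,3]],[0,2,3])],[(a,t,[0,1,2,3]),(b,u[[0,2,3]],[0,2,3])]):
    x,e=fit(o,S,np.full(4,.006),[.5,0,-.2]);print("stand",x.round(4),np.abs(e).max().round(2))
# clip bridge dots? roll circle top center
print("rolltop ctr top",pix2w(a,px((186,132),[(278,262)],10),.041), "scene",pix2w(b,px((173,187),[(302,225)],10),.041))
print("spindle tip",pix2w(a,px((186,132),[(264,232)],10),.075),pix2w(b,px((173,187),[(290,135)],10),.075))
W=np.array([[-30,9],[-30,-9],[120,20.5],[120,-20.5],[28,20.5],[28,-20.5]])/1e3
z=[.024,.024,.001,.001,.015,.015]
t=px((165,203),[(398,50),(330,30),(218,545),(110,518),(357,255),(222,195)],10)
u=px((219,246),[(62,45),(112,32),(232,517),(345,470),(98,225),(222,178)],8)
# decide order by checking both
for o in([(a,t,range(6))],[(b,u,range(6))]):
  for fl in(1,-1):
    x,e=fit([(r,q,list(i)) for r,q,i in o],W*[1,fl],np.array(z),[.45,.1,2.8]);print("wedge",fl,x.round(4),e.reshape(-1,2).round(1).tolist())
T=np.array([[60,85],[60,-85],[-60,-85],[-60,85]])/1e3
t=px((262,190),[(92,98),(690,72),(718,505),(115,525)],10)
x,e=fit([(a,t,[0,1,2,3])],T,np.full(4,.022),[.4,-.2,0]);print("tray",x.round(4),e.round(1))
E
python3 m1.py
```

```text
stand [ 0.5967 -0.0507 -0.2093] 0.47
stand [ 0.5967 -0.0476 -0.2232] 0.51
stand [ 0.5969 -0.0492 -0.2176] 0.96
rolltop ctr top [[ 0.59797768 -0.0511449   0.041     ]] scene [[ 0.59568563 -0.04594587  0.041     ]]
spindle tip [[ 0.59771954 -0.05029999  0.075     ]] [[ 0.59633713 -0.04708432  0.075     ]]
wedge 1 [ 0.4344 -0.0142  2.8002] [[-0.1, -0.5], [0.7, -0.9], [1.1, 2.4], [-1.6, -0.5], [-0.2, 0.1], [-0.2, 0.6]]
wedge -1 [ 0.4362 -0.0119  3.0318] [[-9.4, -3.6], [3.7, -0.6], [-4.2, 0.5], [21.2, 5.4], [-12.7, -3.8], [15.3, 4.4]]
wedge 1 [ 0.4329 -0.0148  2.484 ] [[12.2, -3.4], [-1.5, -1.1], [1.6, 0.3], [-31.1, 8.0], [14.6, -3.4], [-18.4, 4.1]]
wedge -1 [ 0.4344 -0.0107  2.8074] [[-0.5, -0.2], [0.2, -1.2], [-1.0, 1.2], [1.8, -0.3], [-0.3, 0.4], [0.4, -0.1]]
tray [ 0.437  -0.3062  0.0813] [-0.3 -0.1  0.3  0.2  0.6 -0.2 -0.7  0.2]
```

```bash
cat > m2.py <<'E'
from h import *
from m1 import px,a,b
d=pix2w(a,px((186,132),[(200,284),(282,320),(232,190),(345,245),(178,300),(290,348)],10),.0575)
print(d.round(4)); 
for i,j in((0,1),(2,3),(4,5)): v=d[i]-d[j]; print("yaw top",np.arctan2(-v[0],v[1]),np.hypot(*v[:2]))
v=d[2]-d[4];print(np.arctan2(v[1],v[0]),np.hypot(*v[:2]));v=d[3]-d[5];print(np.arctan2(v[1],v[0]))
d=pix2w(b,px((173,187),[(262,235),(362,203),(260,265),(390,213),(218,168),(362,132)],10),.0575)
for i,j in((0,1),(2,3),(4,5)): v=d[i]-d[j]; print("yaw sc",np.arctan2(-v[0],v[1]),np.hypot(*v[:2]))
v=d[4]-d[2];print(np.arctan2(v[1],v[0]),np.hypot(*v[:2]));v=d[5]-d[3];print(np.arctan2(v[1],v[0]))
for n,p in dict(pad=(166.8,173.6),blue=(130,226.5),white=(102,219.5),bot=(166,146)).items(): print(n,pix2w(a,[p],.005).round(3))
def box(cx,x0,x1,y0,y1,z):
    x,y,t=cx;c,s=np.cos(t),np.sin(t);P=np.array([[x0,y0],[x1,y0],[x1,y1],[x0,y1],[x0,y0]])
    return np.c_[P@np.array([[c,s],[-s,c]])+[x,y],np.full(5,z)]
for r,o,nm,sp in((a,(216,160),"top",(.5975,-.0507,-.375)),(b,(203,215),"sc",(.5963,-.0468,-.375))):
    ang=np.linspace(0,6.3,60);circ=np.c_[sp[0]+.029*np.cos(ang),sp[1]+.029*np.sin(ang),np.full(60,.041)]
    s2=sp[:2]+(-.217,)
    crop(r,o,60,56,f"ov_{nm}.png",10,[(box(sp,-.027,.010,-.02,.02,.0575),(255,0,0)),(box(s2,-.052,.06,-.05,.05,.006),(0,255,0)),(circ,(0,255,255)),(box(sp,-.027,-.013,-.0045,.0045,.073),(255,255,0))])
E
sed -i 's/^S=/if __name__!="__main__": raise_=1\nS=/' m1.py
python3 m2.py 2>&1 | grep -v -e stand -e wedge
```

```text
rolltop ctr top [[ 0.59797768 -0.0511449   0.041     ]] scene [[ 0.59568563 -0.04594587  0.041     ]]
spindle tip [[ 0.59771954 -0.05029999  0.075     ]] [[ 0.59633713 -0.04708432  0.075     ]]
tray [ 0.437  -0.3062  0.0813] [-0.3 -0.1  0.3  0.2  0.6 -0.2 -0.7  0.2]
[[ 0.5866 -0.0316  0.0575]
 [ 0.5773 -0.055   0.0575]
 [ 0.6139 -0.0388  0.0575]
 [ 0.5995 -0.0712  0.0575]
 [ 0.5818 -0.0258  0.0575]
 [ 0.5694 -0.0577  0.0575]]
yaw top -0.3781252509843275 0.025164493494450723
yaw top -0.4194010191286947 0.03550232237260358
yaw top -0.3688881311570742 0.03419266208645055
-0.382173795322921 0.03470135311288831
-0.42127460947152107
yaw sc -0.35231724092251887 0.026654496925685577
yaw sc -0.2630257998398586 0.035704363737141566
yaw sc -0.43185237326211934 0.03812889304389004
-0.3467893316795149 0.0352410570811152
-0.42972471383295424
pad [[0.554 0.083 0.005]]
blue [[0.398 0.174 0.005]]
white [[0.415 0.254 0.005]]
bot [[0.636 0.092 0.005]]
ov_top.png origin 186 132 scale 10
ov_sc.png origin 173 187 scale 10
```

```bash
python3 -c "
import cv2,numpy as np
a=cv2.imread('pics/ov_top.png');b=cv2.imread('pics/ov_sc.png');cv2.imwrite('pics/ov.png',cv2.resize(np.hstack([a,b]),(800,373)))"
```

```text
(no output)
```

View pics/ov.png

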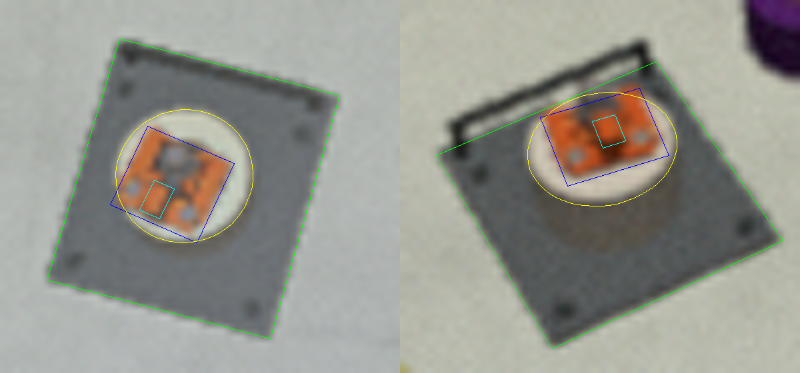

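```bash
cat > plan.py <<'E'
import sys
from h import *
# args: x y z psi(tool-y angle) [nrows]  -> per-row dp & rot (tool axes) if yaw turned evenly
def plan(x,y,z,psi,n=None):
    o=readout.get_obs();q=o["ee_rot"];Rt=R.from_quat([q[1],q[2],q[3],q[0]])
    ty=Rt.as_matrix()[:,1];cur=np.arctan2(ty[1],ty[0])
    dpsi=(psi-cur+np.pi)%(2*np.pi)-np.pi
    # desired orientation: y=(cos,sin,0), z=down
    Y=np.array([np.cos(psi),np.sin(psi),0]);Z=np.array([0,0,-1.]);X=np.cross(Y,Z)
    D=np.c_[X,Y,Z]
    rv=(Rt.inv()*R.from_matrix(D)).as_rotvec()
    d=np.array([x,y,z])-o["eef_pos"];dt=Rt.inv().apply(d)
    print("t",round(o["time"],2),"pos",o["eef_pos"].round(4),"psi",round(cur,4),"w",o["grip_width"].round(4),"F",o["ft_force"].round(1),"q",o["joints"].round(2))
    print("total dp(tool,frac)",(dt/.5).round(4),"mm",(d*1e3).round(1),"rot frac",(rv/np.pi).round(4),"dpsi",round(dpsi,3))
    m=max(int(np.ceil(np.linalg.norm(dt)/.055)),int(np.ceil(np.linalg.norm(rv)/np.radians(10))),1) if n is None else n
    # rows: compensate for rotating frame
    for k in range(m):
        Rk=Rt*R.from_rotvec(rv*k/m)
        print(k,(Rk.inv().apply(d/m)/.5).round(4).tolist(),(rv/m/np.pi).round(4).tolist())
a=[float(v) for v in sys.argv[1:5]];plan(*a,int(sys.argv[5]) if len(sys.argv)>5 else None)
E
python3 plan.py 0.39 0.25 0.30 1.20; python3 plan.py 0.4345 -0.0125 0.10 1.23
```

```text
Traceback (most recent call last):
  File "plan.py", line 20, in <module>
    a=[float(v) for v in sys.argv[1:5]];plan(*a,int(sys.argv[5]) if len(sys.argv)>5 else None)
                                        ~~~~^^^^^^^^^^^^^^^^^^^^^^^^^^^^^^^^^^^^^^^^^^^^^^^^^^
  File "plan.py", line 13, in plan
    print("t",round(o["time"],2),"pos",o["eef_pos"].round(4),"psi",round(cur,4),"w",o["grip_width"].round(4),"F",o["ft_force"].round(1),"q",o["joints"].round(2))
                                                                                    ^^^^^^^^^^^^^^^^^^^^^
AttributeError: 'float' object has no attribute 'round'
Traceback (most recent call last):
  File "plan.py", line 20, in <module>
    a=[float(v) for v in sys.argv[1:5]];plan(*a,int(sys.argv[5]) if len(sys.argv)>5 else None)
                                        ~~~~^^^^^^^^^^^^^^^^^^^^^^^^^^^^^^^^^^^^^^^^^^^^^^^^^^
  File "plan.py", line 13, in plan
    print("t",round(o["time"],2),"pos",o["eef_pos"].round(4),"psi",round(cur,4),"w",o["grip_width"].round(4),"F",o["ft_force"].round(1),"q",o["joints"].round(2))
                                                                                    ^^^^^^^^^^^^^^^^^^^^^
AttributeError: 'float' object has no attribute 'round'
```

```bash
sed -i 's/o\["grip_width"\].round(4)/round(float(o["grip_width"]),4)/' plan.py
python3 plan.py 0.39 0.25 0.30 1.20
```

```text
t 1.9 pos [0.2685 0.592  0.2313] psi 1.145 w 0.0855 F [-0.1  0.1  0.8] q [ 1.1   0.48  1.6  -0.    1.07 -0.05]
total dp(tool,frac) [-0.5039 -0.5225 -0.1374] mm [ 121.5 -342.    68.7] rot frac [ 0.      0.     -0.0175] dpsi 0.055
0 [-0.072, -0.0746, -0.0196] [0.0, 0.0, -0.0025]
1 [-0.0714, -0.0752, -0.0196] [0.0, 0.0, -0.0025]
2 [-0.0708, -0.0758, -0.0196] [0.0, 0.0, -0.0025]
3 [-0.0702, -0.0763, -0.0196] [0.0, 0.0, -0.0025]
4 [-0.0696, -0.0769, -0.0196] [0.0, 0.0, -0.0025]
5 [-0.069, -0.0774, -0.0196] [0.0, 0.0, -0.0025]
6 [-0.0684, -0.078, -0.0196] [0.0, 0.0, -0.0025]
```

```bash
python3 -m pendant '[{"dp":[-0.072,-0.075,-0.024],"rot":[0,0,0]},{"dp":[-0.072,-0.075,-0.024],"rot":[0,0,0]},{"dp":[-0.072,-0.075,-0.024],"rot":[0,0,0]},{"dp":[-0.072,-0.075,-0.024],"rot":[0,0,0]},{"dp":[-0.072,-0.075,-0.024],"rot":[0,0,0]}]' -1 60; python3 plan.py 0.4345 -0.0125 0.20 1.23
```

```text
time: 2.52
eef_pos: [0.3553, 0.3453, 0.2918]
ee_rot: [0.0, 0.211, 0.977, 0.0]
ft_force: [1.0, 0.1, 0.1]
grip_width: 0.0857
t 2.52 pos [0.3553 0.3453 0.2918] psi 1.1452 w 0.0857 F [1.  0.1 0.1] q [ 0.71  0.2   1.87 -0.    1.08 -0.44]
total dp(tool,frac) [-0.4397 -0.5865  0.1835] mm [  79.2 -357.8  -91.8] rot frac [ 0.0001  0.0001 -0.027 ] dpsi 0.085
0 [-0.0628, -0.0838, 0.0262] [0.0, 0.0, -0.0039]
1 [-0.0618, -0.0845, 0.0262] [0.0, 0.0, -0.0039]
2 [-0.0608, -0.0853, 0.0262] [0.0, 0.0, -0.0039]
3 [-0.0597, -0.086, 0.0262] [0.0, 0.0, -0.0039]
4 [-0.0587, -0.0867, 0.0262] [0.0, 0.0, -0.0039]
5 [-0.0576, -0.0874, 0.0262] [0.0, 0.0, -0.0039]
6 [-0.0566, -0.0881, 0.0262] [0.0, 0.0, -0.0039]
```

```bash
python3 -m pendant '[{"dp":[-0.066,-0.081,0.01],"rot":[0,0,-0.004]},{"dp":[-0.064,-0.083,0.026],"rot":[0,0,-0.004]},{"dp":[-0.062,-0.085,0.026],"rot":[0,0,-0.004]},{"dp":[-0.060,-0.086,0.03],"rot":[0,0,-0.004]},{"dp":[-0.059,-0.087,0.03],"rot":[0,0,-0.004]}]';python3 plan.py 0.4345 -0.0125 0.10 1.23
```

```text
time: 3.15
eef_pos: [0.4162, 0.0902, 0.2302]
ee_rot: [0.001, 0.18, 0.984, 0.0]
ft_force: [0.6, 0.8, 0.2]
grip_width: 0.0852
t 3.15 pos [0.4162 0.0902 0.2302] psi 1.2084 w 0.0852 F [0.6 0.8 0.2] q [ 0.14  0.17  2.08 -0.    0.89 -1.07]
total dp(tool,frac) [-0.1068 -0.1793  0.2604] mm [  18.3 -102.7 -130.2] rot frac [ 0.0002  0.0003 -0.0069] dpsi 0.022
0 [-0.0267, -0.0448, 0.0651] [0.0, 0.0001, -0.0017]
1 [-0.0265, -0.045, 0.0651] [0.0, 0.0001, -0.0017]
2 [-0.0262, -0.0451, 0.0651] [0.0, 0.0001, -0.0017]
3 [-0.026, -0.0452, 0.0651] [0.0, 0.0001, -0.0017]
```

```bash
python3 -m pendant '[{"dp":[-0.027,-0.045,0.065],"rot":[0,0,-0.002]},{"dp":[-0.027,-0.045,0.065],"rot":[0,0,-0.002]},{"dp":[-0.026,-0.045,0.065],"rot":[0,0,-0.002]},{"dp":[-0.026,-0.045,0.065],"rot":[0,0,-0.001]},{"dp":[0,0,0.06],"rot":[0,0,0]}]';python3 plan.py 0.4345 -0.0125 0.003 1.23
python3 - <<'E'
from h import *
a=cap("top");crop(a,(190,231),60,56,"g1t.png",9)
b=cap("scene");crop(b,(244,281),60,70,"g1s.png",8)
i=cv2.imread("pics/g1t.png");j=cv2.imread("pics/g1s.png");j=cv2.resize(j,(432,504));cv2.imwrite("pics/g1.png",cv2.resize(np.hstack([i,j]),(800,415)))
E
```

```text
time: 3.78
eef_pos: [0.435, -0.0124, 0.0694]
ee_rot: [0.0, 0.171, 0.985, 0.0]
ft_force: [-0.1, -0.4, -0.0]
grip_width: 0.085
t 3.77 pos [ 0.435  -0.0124  0.0694] psi 1.2279 w 0.085 F [-0.1 -0.4 -0. ] q [-0.1   0.46  2.22 -0.    0.46 -1.33]
total dp(tool,frac) [ 0.001  -0.0006  0.1328] mm [ -0.5  -0.1 -66.4] rot frac [ 0.      0.0003 -0.0007] dpsi 0.002
0 [0.0005, -0.0003, 0.0664] [0.0, 0.0001, -0.0003]
1 [0.0005, -0.0003, 0.0664] [0.0, 0.0001, -0.0003]
g1t.png origin 160 203 scale 9
g1s.png origin 214 246 scale 8
```

View pics/g1.png

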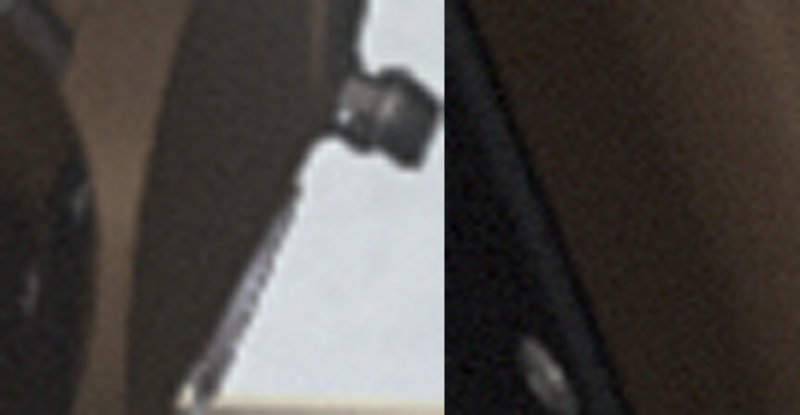

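```bash
python3 -m pendant '[{"dp":[0.001,0,0.04],"rot":[0,0,0]},{"dp":[0,0,0.04],"rot":[0,0,0]},{"dp":[0,0,0.03],"rot":[0,0,0]},{"dp":[0,0,0.016],"rot":[0,0,0]},{"dp":[0,0,0.006],"rot":[0,0,0]}]';  python3 -m pendant '[{"dp":[0,0,0],"rot":[0,0,0]},{"dp":[0,0,0],"rot":[0,0,0]},{"dp":[0,0,0],"rot":[0,0,0]},{"dp":[0,0,0],"rot":[0,0,0]}]' 1 80
```

```text
time: 4.5
eef_pos: [0.4343, -0.0107, 0.0047]
ee_rot: [0.0, 0.17, 0.986, 0.0]
ft_force: [1.0, 0.3, -0.5]
grip_width: 0.0853
time: 5.0
eef_pos: [0.4341, -0.0108, 0.0047]
ee_rot: [0.0, 0.17, 0.986, 0.0]
ft_force: [-3.2, 0.1, 24.1]
grip_width: 0.0165
```

```bash
python3 -m pendant '[{"dp":[0,0,0],"rot":[0,0,0]},{"dp":[0,0,-0.004],"rot":[0,0,0]},{"dp":[0,0,-0.01],"rot":[0,0,0]}]';  python3 -m pendant '[{"dp":[0,0,-0.06],"rot":[0,0,0]},{"dp":[0,0,-0.08],"rot":[0,0,0]},{"dp":[0,0,-0.06],"rot":[0,0,0]},{"dp":[0,0,0],"rot":[0,0,0]}]'; python3 plan.py 0.443 0.012 0.11 -1.951
```

```text
time: 5.38
eef_pos: [0.4338, -0.0108, 0.0114]
ee_rot: [-0.0, 0.17, 0.986, -0.0]
ft_force: [0.0, 0.4, -1.0]
grip_width: 0.016
time: 5.88
eef_pos: [0.4352, -0.0109, 0.1133]
ee_rot: [0.002, 0.17, 0.986, 0.0]
ft_force: [-1.1, 0.1, -1.8]
grip_width: 0.0161
t 5.88 pos [ 0.4352 -0.0109  0.1133] psi 1.2299 w 0.0161 F [-1.1  0.1 -1.8] q [-0.09  0.37  2.19 -0.    0.58 -1.32]
total dp(tool,frac) [0.0007 0.0484 0.0067] mm [ 7.8 22.9 -3.3] rot frac [-1.900e-03  5.000e-04 -9.875e-01] dpsi 3.102
0 [0.0, 0.0027, 0.0004] [-0.0001, 0.0, -0.0549]
1 [-0.0004, 0.0027, 0.0004] [-0.0001, 0.0, -0.0549]
2 [-0.0009, 0.0025, 0.0004] [-0.0001, 0.0, -0.0549]
3 [-0.0013, 0.0024, 0.0004] [-0.0001, 0.0, -0.0549]
4 [-0.0017, 0.0021, 0.0004] [-0.0001, 0.0, -0.0549]
5 [-0.002, 0.0018, 0.0004] [-0.0001, 0.0, -0.0549]
6 [-0.0023, 0.0014, 0.0004] [-0.0001, 0.0, -0.0549]
7 [-0.0025, 0.001, 0.0004] [-0.0001, 0.0, -0.0549]
8 [-0.0026, 0.0005, 0.0004] [-0.0001, 0.0, -0.0549]
9 [-0.0027, 0.0001, 0.0004] [-0.0001, 0.0, -0.0549]
10 [-0.0027, -0.0004, 0.0004] [-0.0001, 0.0, -0.0549]
11 [-0.0026, -0.0008, 0.0004] [-0.0001, 0.0, -0.0549]
12 [-0.0024, -0.0012, 0.0004] [-0.0001, 0.0, -0.0549]
13 [-0.0021, -0.0016, 0.0004] [-0.0001, 0.0, -0.0549]
14 [-0.0018, -0.002, 0.0004] [-0.0001, 0.0, -0.0549]
15 [-0.0015, -0.0023, 0.0004] [-0.0001, 0.0, -0.0549]
16 [-0.001, -0.0025, 0.0004] [-0.0001, 0.0, -0.0549]
17 [-0.0006, -0.0026, 0.0004] [-0.0001, 0.0, -0.0549]
```

```bash
python3 -m pendant '[{"dp":[0,0,0],"rot":[0,0,0.057]},{"dp":[0,0,0],"rot":[0,0,0.057]},{"dp":[0,0,0],"rot":[0,0,0.057]},{"dp":[0,0,0],"rot":[0,0,0.057]},{"dp":[0,0,0],"rot":[0,0,0.057]}]';  python3 -m pendant '[{"dp":[0,0,0],"rot":[0,0,0.057]},{"dp":[0,0,0],"rot":[0,0,0.057]},{"dp":[0,0,0],"rot":[0,0,0.057]},{"dp":[0,0,0],"rot":[0,0,0.057]},{"dp":[0,0,0],"rot":[0,0,0.057]}]';python3 -m pendant '[{"dp":[0,0,0],"rot":[0,0,0.057]},{"dp":[0,0,0],"rot":[0,0,0.057]},{"dp":[0,0,0],"rot":[0,0,0.057]},{"dp":[0,0,0],"rot":[0,0,0.057]},{"dp":[0,0,0],"rot":[0,0,0.057]}]'; python3 plan.py 0.443 0.012 0.11 -1.951
```

```text
time: 6.5
eef_pos: [0.4334, -0.0108, 0.1105]
ee_rot: [-0.001, 0.582, 0.813, -0.0]
ft_force: [0.3, 0.4, -0.4]
grip_width: 0.0162
time: 7.12
eef_pos: [0.4333, -0.0107, 0.1105]
ee_rot: [-0.0, 0.877, 0.481, -0.001]
ft_force: [-0.0, -0.1, -1.5]
grip_width: 0.0166
time: 7.75
eef_pos: [0.4333, -0.0108, 0.1105]
ee_rot: [-0.0, 0.999, 0.054, -0.001]
ft_force: [0.1, 0.0, -1.0]
grip_width: 0.0162
t 7.75 pos [ 0.4333 -0.0108  0.1105] psi -1.4622 w 0.0162 F [ 0.1  0.  -1. ] q [-0.09  0.37  2.19 -0.    0.58  1.37]
total dp(tool,frac) [ 0.0242 -0.0431  0.001 ] mm [ 9.7 22.8 -0.5] rot frac [0.     0.0005 0.1556] dpsi -0.489
0 [0.0081, -0.0144, 0.0003] [0.0, 0.0002, 0.0519]
1 [0.0056, -0.0155, 0.0003] [0.0, 0.0002, 0.0519]
2 [0.003, -0.0162, 0.0003] [0.0, 0.0002, 0.0519]
```

```bash
python3 -m pendant '[{"dp":[0.013,-0.018,0],"rot":[0,0,0.052]},{"dp":[0.009,-0.02,0],"rot":[0,0,0.052]},{"dp":[0.004,-0.018,0],"rot":[0,0,0.052]},{"dp":[0,0,0],"rot":[0,0,0]}]'; python3 plan.py 0.4484 0.0103 0.07 -1.951
python3 - <<'E'
from h import *
a=cap("top");crop(a,(206,190),80,90,"g2t.png",7)
b=cap("scene");crop(b,(220,235),90,80,"g2s.png",8)
E
```

```text
time: 8.25
eef_pos: [0.4479, 0.0173, 0.1106]
ee_rot: [0.0, 0.983, -0.186, -0.001]
ft_force: [-0.2, -0.6, -1.4]
grip_width: 0.0163
t 8.25 pos [0.4479 0.0173 0.1106] psi -1.9448 w 0.0163 F [-0.2 -0.6 -1.4] q [-0.03  0.39  2.16 -0.    0.59  1.92]
total dp(tool,frac) [0.0062 0.0127 0.0812] mm [  0.5  -7.  -40.6] rot frac [0.0001 0.0003 0.002 ] dpsi -0.006
0 [0.0062, 0.0127, 0.0812] [0.0001, 0.0003, 0.002]
g2t.png origin 166 145 scale 7
g2s.png origin 175 195 scale 8
```

View pics/g2t.png

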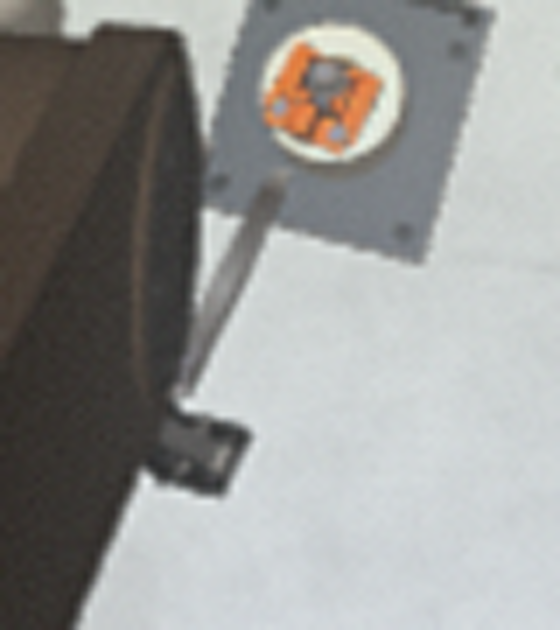

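View pics/g2s.png

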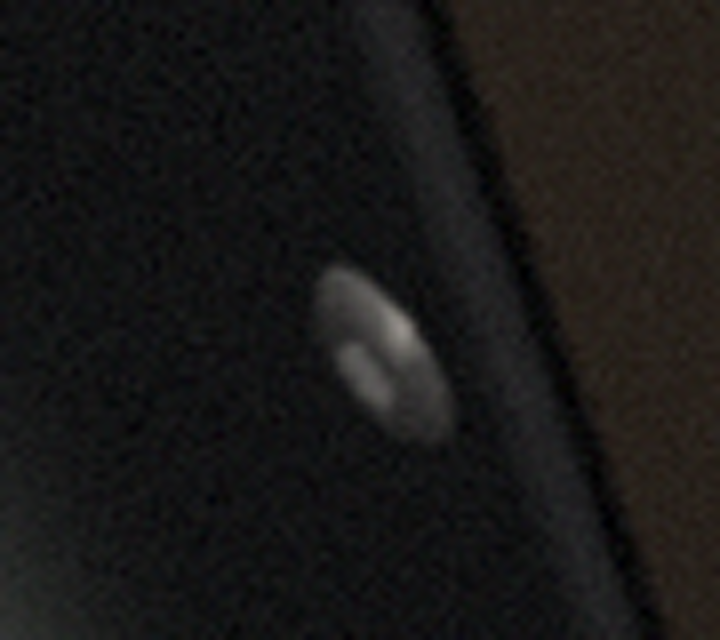

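```bash
python3 -m pendant '[{"dp":[0.006,0.013,0.06],"rot":[0,0,0.002]},{"dp":[0,0,0.05],"rot":[0,0,0]},{"dp":[0,0,0.018],"rot":[0,0,0]},{"dp":[0,0,0],"rot":[0,0,0]}]'; python3 plan.py 0.4484 0.0103 0.0465 -1.951
cat > see.py <<'E'
from h import *
import sys
# overlay expected wedge (from TCP) and spindle
o=readout.get_obs();a=cap("top");q=o["ee_rot"];ty=R.from_quat([q[1],q[2],q[3],q[0]]).as_matrix()[:,1]
h=np.arctan2(ty[1],ty[0])+np.pi/2;c,s=np.cos(h),np.sin(h)
u=o["eef_pos"][2]-.0047;off=float(sys.argv[2]);lat=float(sys.argv[3])
def loc(x,y,z): return [o["eef_pos"][0]+c*(x-off)-s*(y+lat),o["eef_pos"][1]+s*(x-off)+c*(y+lat),u+z]
dr=[([loc(67,0,0) for _ in[0]],(0,0,0))]
M=lambda P:np.array([loc(x/1e3,y/1e3,z/1e3) for x,y,z in P])
dr=[(M([(28,-20.5,15),(67,-20.5,15),(120,-20.5,1.8),(120,-11,1.8),(67,-11,15),(45,-11,15)]),(255,0,0))]
ang=np.linspace(0,6.3,40)
sp=np.array([.5975,-.0505])
dr.append((np.c_[sp[0]+.006*np.cos(ang),sp[1]+.006*np.sin(ang),np.full(40,.075)],(0,255,0)))
dr.append((np.c_[sp[0]+.029*np.cos(ang),sp[1]+.029*np.sin(ang),np.full(40,.041)],(0,255,255)))
crop(a,(211,175),56,62,sys.argv[1]+".png",9,[]);crop(a,(211,175),56,62,sys.argv[1]+"o.png",9,dr)
i=cv2.imread(f"pics/{sys.argv[1]}.png");j=cv2.imread(f"pics/{sys.argv[1]}o.png");k=np.hstack([i,j]);cv2.imwrite(f"pics/{sys.argv[1]}b.png",cv2.resize(k,(800,int(800*k.shape[0]/k.shape[1]))))
E
python3 see.py g3 0.001 0
```

```text
time: 8.85
eef_pos: [0.4482, 0.0097, 0.047]
ee_rot: [0.0, 0.982, -0.189, -0.001]
ft_force: [0.5, -0.2, -0.0]
grip_width: 0.0164
t 8.85 pos [0.4482 0.0097 0.047 ] psi -1.9514 w 0.0164 F [ 0.5 -0.2 -0. ] q [-0.05  0.51  2.2  -0.    0.43  1.91]
total dp(tool,frac) [-0.     -0.0012  0.0011] mm [ 0.2  0.6 -0.5] rot frac [ 0.0001  0.0004 -0.0001] dpsi 0.0
0 [-0.0, -0.0012, 0.0011] [0.0001, 0.0004, -0.0001]
g3.png origin 183 144 scale 9
g3o.png origin 183 144 scale 9
```

View pics/g3b.png

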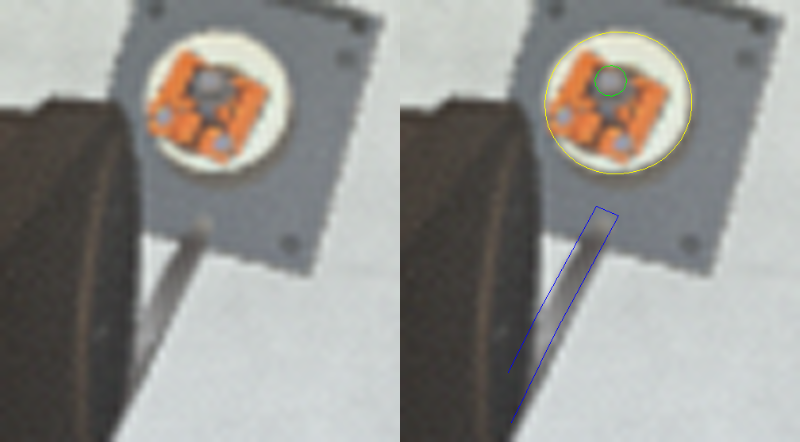

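```bash
python3 -c "
import cv2,numpy as np
a=cv2.imread('pics/g3.png');b=cv2.imread('pics/g3o.png')
k=np.hstack([cv2.resize(x[240:500,120:320],None,fx=2,fy=2,interpolation=2) for x in (a,b)]);cv2.imwrite('pics/g3z.png',k)"
```

```text
(no output)
```

View pics/g3z.png

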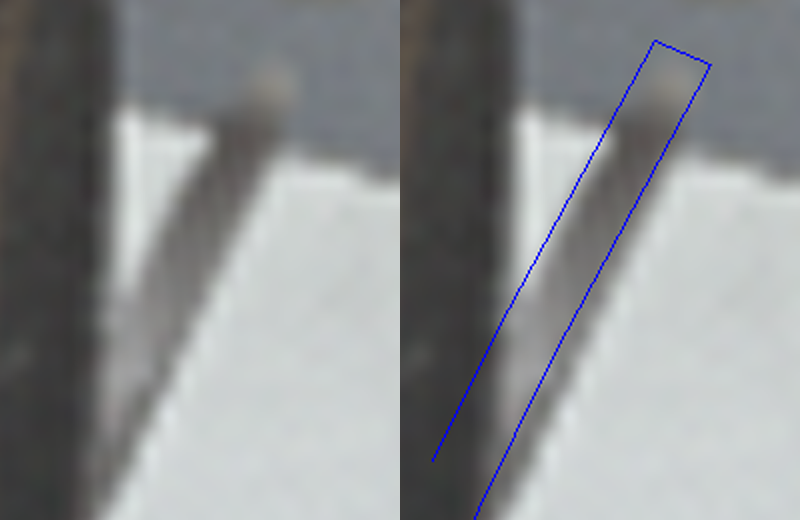

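```bash
cat > lat.py <<'E'
from h import *
o=readout.get_obs();a=cap("top");q=o["ee_rot"];ty=R.from_quat([q[1],q[2],q[3],q[0]]).as_matrix()[:,1]
h=np.arctan2(ty[1],ty[0])+np.pi/2;c,s=np.cos(h),np.sin(h)
u=o["eef_pos"][2]-.0047
g=cv2.GaussianBlur(a["img"],(0,0),.01).astype(float).mean(2) if 0 else a["img"].astype(float).mean(2)
def edge(lat):
    P=[]
    for x,t in((28,15),(67,15),(120,1.8)):
        for y in(-20.5,-11):
            for z in(0,t): P.append([o["eef_pos"][0]+c*(x-1)/1e3-s*(y+lat)/1e3,o["eef_pos"][1]+s*(x-1)/1e3+c*(y+lat)/1e3,u+z/1e3])
    return cv2.convexHull(w2pix(a,P).astype(np.float32))[:,0]
def rowx(H,r):
    xs=[]
    for i in range(len(H)):
        p,q=H[i],H[(i+1)%len(H)]
        if (p[1]-r)*(q[1]-r)<0: xs.append(p[0]+(q[0]-p[0])*(r-p[1])/(q[1]-p[1]))
    return min(xs),max(xs)
H0,H1=edge(0),edge(-1)
for r in range(174,206,2):
    try: l,rr=rowx(H0,r);l1,r1=rowx(H1,r)
    except ValueError: continue
    x0=int(l)-3;row=g[r,x0:x0+14]
    print(r,"pred",round(l,2),round(rr,2),"per mm",round(r1-rr,2),"x0",x0,row.astype(int).tolist())
E
python3 lat.py
```

```text
174 pred 209.0 212.97 per mm 0.39 x0 205 [121, 125, 124, 127, 125, 127, 142, 138, 126, 125, 127, 124, 126, 127]
176 pred 207.91 212.01 per mm 0.39 x0 204 [127, 127, 118, 118, 113, 104, 105, 115, 118, 121, 123, 128, 122, 126]
178 pred 206.83 211.04 per mm 0.39 x0 203 [216, 214, 213, 204, 163, 95, 88, 89, 108, 129, 123, 125, 118, 124]
180 pred 205.74 210.08 per mm 0.39 x0 202 [124, 208, 209, 205, 164, 102, 94, 96, 131, 210, 214, 211, 210, 204]
182 pred 204.65 209.11 per mm 0.39 x0 201 [66, 128, 212, 207, 169, 110, 103, 108, 120, 186, 210, 209, 206, 206]
184 pred 203.56 208.15 per mm 0.39 x0 200 [58, 64, 130, 211, 176, 120, 114, 112, 125, 188, 212, 207, 206, 205]
186 pred 202.48 207.19 per mm 0.4 x0 199 [60, 55, 81, 145, 165, 135, 126, 125, 125, 188, 209, 206, 206, 206]
188 pred 201.39 206.22 per mm 0.4 x0 198 [59, 61, 56, 83, 138, 144, 143, 134, 126, 187, 209, 207, 207, 206]
190 pred 200.4 205.26 per mm 0.4 x0 197 [74, 57, 58, 57, 87, 151, 154, 145, 128, 187, 212, 209, 206, 211]
192 pred 199.43 204.29 per mm 0.4 x0 196 [63, 60, 59, 58, 60, 94, 146, 140, 127, 185, 209, 208, 206, 207]
194 pred 198.46 203.33 per mm 0.4 x0 195 [64, 59, 59, 57, 55, 63, 101, 131, 127, 187, 212, 211, 209, 211]
196 pred 197.49 202.37 per mm 0.4 x0 194 [75, 63, 54, 56, 57, 55, 70, 105, 113, 169, 211, 212, 212, 210]
198 pred 196.52 201.4 per mm 0.4 x0 193 [65, 72, 62, 58, 54, 59, 56, 75, 116, 171, 212, 211, 209, 209]
200 pred 195.56 200.44 per mm 0.4 x0 192 [59, 66, 73, 60, 56, 57, 57, 59, 96, 168, 215, 212, 210, 211]
202 pred 195.61 199.47 per mm 0.4 x0 192 [56, 65, 68, 59, 57, 57, 54, 78, 153, 213, 212, 210, 211, 211]
```

```bash
python3 -m pendant '[{"dp":[0.008,-0.001,0.001],"rot":[0,0,0]},{"dp":[0.008,0,0],"rot":[0,0,0]},{"dp":[0.008,0,0],"rot":[0,0,0]},{"dp":[0.008,0,0],"rot":[0,0,0]},{"dp":[0.008,0,0],"rot":[0,0,0]}]'; python3 plan.py 0.4484 0.0103 0.0465 -1.951 1; python3 see.py g4 0.001 -0.0011
```

```text
time: 9.57
eef_pos: [0.4676, 0.0028, 0.0468]
ee_rot: [0.0, 0.982, -0.19, -0.0]
ft_force: [-0.6, -0.0, -1.6]
grip_width: 0.0166
t 9.57 pos [0.4676 0.0028 0.0468] psi -1.9526 w 0.0166 F [-0.6 -0.  -1.6] q [-0.06  0.53  2.16 -0.    0.45  1.89]
total dp(tool,frac) [-0.0413  0.0003  0.0006] mm [-19.2   7.5  -0.3] rot frac [ 0.      0.     -0.0005] dpsi 0.002
0 [-0.0413, 0.0003, 0.0006] [0.0, 0.0, -0.0005]
g4.png origin 183 144 scale 9
g4o.png origin 183 144 scale 9
```

View pics/g4b.png

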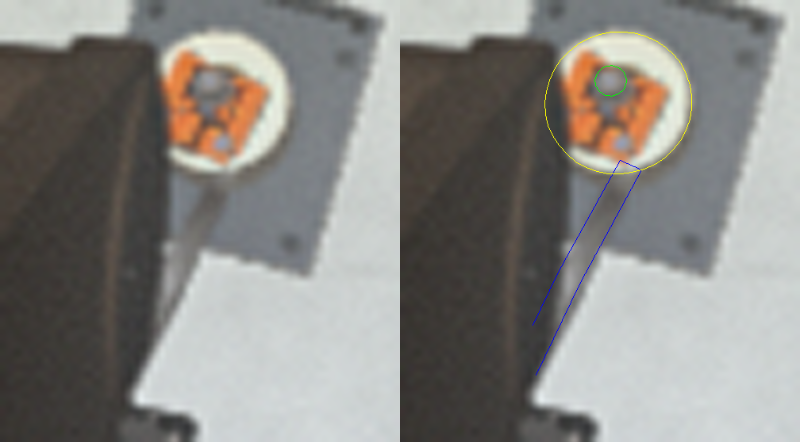

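```bash
python3 -m pendant '[{"dp":[0.008,0,0.0005],"rot":[0,0,0]},{"dp":[0.008,0,0],"rot":[0,0,0]},{"dp":[0.008,0,0],"rot":[0,0,0]},{"dp":[0.008,0,0],"rot":[0,0,0]},{"dp":[0.008,0,0],"rot":[0,0,0]}]'; python3 plan.py 0.4484 0.0103 0.0465 -1.951 1; python3 see.py g5 0.001 -0.0011
```

```text
time: 10.25
eef_pos: [0.4862, -0.0047, 0.0465]
ee_rot: [0.0, 0.982, -0.19, -0.0]
ft_force: [-0.5, 0.5, -0.9]
grip_width: 0.0161
t 10.25 pos [ 0.4862 -0.0047  0.0465] psi -1.9526 w 0.0161 F [-0.5  0.5 -0.9] q [-0.07  0.54  2.12 -0.    0.48  1.88]
total dp(tool,frac) [-0.0812  0.0004  0.0001] mm [-37.8  15.   -0. ] rot frac [ 0.      0.     -0.0005] dpsi 0.002
0 [-0.0812, 0.0004, 0.0001] [0.0, 0.0, -0.0005]
g5.png origin 183 144 scale 9
g5o.png origin 183 144 scale 9
```

View pics/g5b.png

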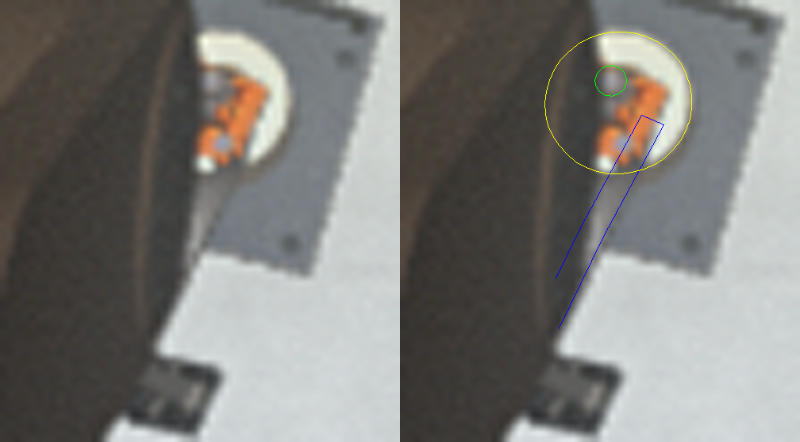

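```bash
python3 -m pendant '[{"dp":[0.008,0,0],"rot":[0,0,0]},{"dp":[0.008,0,0],"rot":[0,0,0]},{"dp":[0.008,0,0],"rot":[0,0,0]},{"dp":[0.008,0,0],"rot":[0,0,0]},{"dp":[0.008,0,0],"rot":[0,0,0]}]'; python3 -m pendant '[{"dp":[0.007,0,0],"rot":[0,0,0]},{"dp":[0.007,0,0],"rot":[0,0,0]},{"dp":[0.007,0,0],"rot":[0,0,0]},{"dp":[0.007,0,0],"rot":[0,0,0]}]'; python3 plan.py 0.544 -0.0276 0.0465 -1.951 1
```

```text
time: 10.92
eef_pos: [0.504, -0.012, 0.0463]
ee_rot: [0.0, 0.982, -0.19, -0.001]
ft_force: [-6.1, 2.0, -1.6]
grip_width: 0.0165
time: 11.42
eef_pos: [0.5116, -0.0162, 0.0455]
ee_rot: [0.0, 0.982, -0.19, -0.005]
ft_force: [-26.7, 10.2, 11.8]
grip_width: 0.016
t 11.43 pos [ 0.5116 -0.0162  0.0455] psi -1.9525 w 0.016 F [-26.7  10.2  11.8] q [-0.09  0.57  2.05  0.    0.53  1.86]
total dp(tool,frac) [ 0.0686 -0.003  -0.0027] mm [ 32.4 -11.4   1. ] rot frac [ 0.0009  0.0034 -0.0005] dpsi 0.002
0 [0.0686, -0.003, -0.0027] [0.0009, 0.0034, -0.0005]
```

```bash
python3 -m pendant '[{"dp":[0.004,0,-0.002],"rot":[0,0.003,0]},{"dp":[0.006,0,0],"rot":[0,0,0]},{"dp":[0.006,0,0],"rot":[0,0,0]}]'; python3 plan.py 0.544 -0.0276 0.0465 -1.951 1
```

```text
time: 11.8
eef_pos: [0.525, -0.0203, 0.0475]
ee_rot: [0.001, 0.982, -0.19, 0.005]
ft_force: [-0.5, -0.4, -1.6]
grip_width: 0.0164
t 11.8 pos [ 0.525  -0.0203  0.0475] psi -1.9526 w 0.0164 F [-0.5 -0.4 -1.6] q [-0.09  0.57  2.04 -0.01  0.52  1.86]
total dp(tool,frac) [ 0.0407 -0.0005  0.0024] mm [19.  -7.3 -1. ] rot frac [ 0.     -0.003  -0.0005] dpsi 0.002
0 [0.0407, -0.0005, 0.0024] [0.0, -0.003, -0.0005]
```

```bash
python3 see.py g6 0.001 -0.0011
```

```text
g6.png origin 183 144 scale 9
g6o.png origin 183 144 scale 9
```

View pics/g6b.png

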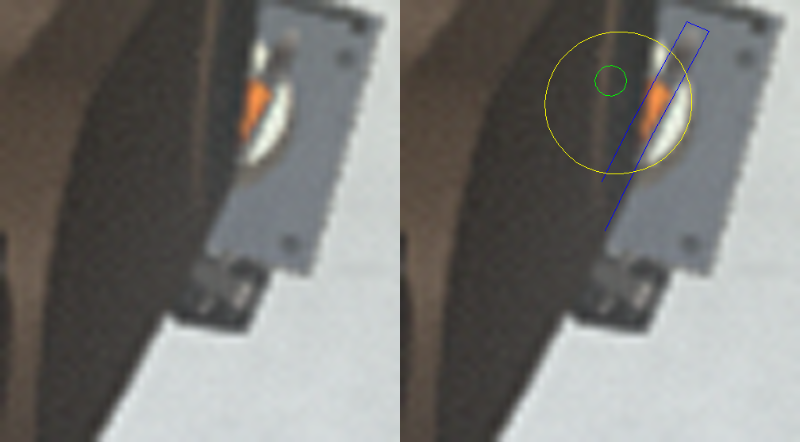

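```bash
python3 -m pendant '[{"dp":[0.007,0,0.001],"rot":[0,-0.003,0]},{"dp":[0.007,0,0],"rot":[0,0,0]},{"dp":[0.007,0,0],"rot":[0,0,0]},{"dp":[0.007,0,0],"rot":[0,0,0]},{"dp":[0.007,0,0],"rot":[0,0,0]}]'; python3 plan.py 0.544 -0.0276 0.0465 -1.951 1
```

```text
time: 12.48
eef_pos: [0.5414, -0.0268, 0.0472]
ee_rot: [0.0, 0.982, -0.19, 0.0]
ft_force: [-0.1, -0.2, -1.6]
grip_width: 0.0162
t 12.47 pos [ 0.5414 -0.0268  0.0472] psi -1.9525 w 0.0162 F [-0.1 -0.2 -1.6] q [-0.11  0.59  1.99 -0.    0.56  1.85]
total dp(tool,frac) [ 0.0055 -0.0005  0.0013] mm [ 2.6 -0.8 -0.7] rot frac [ 0.     -0.     -0.0005] dpsi 0.002
0 [0.0055, -0.0005, 0.0013] [0.0, -0.0, -0.0005]
```

```bash
python3 -m pendant '[{"dp":[-0.012,0,0],"rot":[0,0,0]},{"dp":[-0.02,0,0],"rot":[0,0,0]},{"dp":[-0.03,0,0],"rot":[0,0,0]},{"dp":[-0.035,0,0],"rot":[0,0,0]},{"dp":[-0.035,0,0],"rot":[0,0,0]}]'; python3 -m pendant '[{"dp":[-0.035,0,0],"rot":[0,0,0]},{"dp":[-0.032,0,0],"rot":[0,0,0]},{"dp":[-0.02,0,0],"rot":[0,0,0]},{"dp":[0,0,0],"rot":[0,0,0]}]';python3 plan.py 0.447 0.03 0.11 0.03; python3 see.py g7 0.001 -0.0011
```

```text
time: 13.1
eef_pos: [0.4784, -0.0016, 0.0472]
ee_rot: [0.0, 0.982, -0.19, -0.0]
ft_force: [-0.3, -1.1, -0.4]
grip_width: 0.0163
time: 13.6
eef_pos: [0.439, 0.0143, 0.0472]
ee_rot: [0.0, 0.982, -0.19, -0.0]
ft_force: [0.1, -1.1, -0.5]
grip_width: 0.016
t 13.6 pos [0.439  0.0143 0.0472] psi -1.9522 w 0.016 F [ 0.1 -1.1 -0.5] q [-0.04  0.51  2.22 -0.    0.41  1.92]
total dp(tool,frac) [ 0.0032 -0.0351 -0.1257] mm [ 8.  15.7 62.8] rot frac [-1.00e-04  1.00e-04 -6.31e-01] dpsi 1.982
0 [0.0003, -0.0029, -0.0105] [-0.0, 0.0, -0.0526]
1 [0.0007, -0.0028, -0.0105] [-0.0, 0.0, -0.0526]
2 [0.0012, -0.0027, -0.0105] [-0.0, 0.0, -0.0526]
3 [0.0016, -0.0024, -0.0105] [-0.0, 0.0, -0.0526]
4 [0.002, -0.0021, -0.0105] [-0.0, 0.0, -0.0526]
5 [0.0023, -0.0018, -0.0105] [-0.0, 0.0, -0.0526]
6 [0.0026, -0.0014, -0.0105] [-0.0, 0.0, -0.0526]
7 [0.0028, -0.0009, -0.0105] [-0.0, 0.0, -0.0526]
8 [0.0029, -0.0005, -0.0105] [-0.0, 0.0, -0.0526]
9 [0.0029, 0.0, -0.0105] [-0.0, 0.0, -0.0526]
10 [0.0029, 0.0005, -0.0105] [-0.0, 0.0, -0.0526]
11 [0.0028, 0.001, -0.0105] [-0.0, 0.0, -0.0526]
g7.png origin 183 144 scale 9
g7o.png origin 183 144 scale 9
```

View pics/g7b.png

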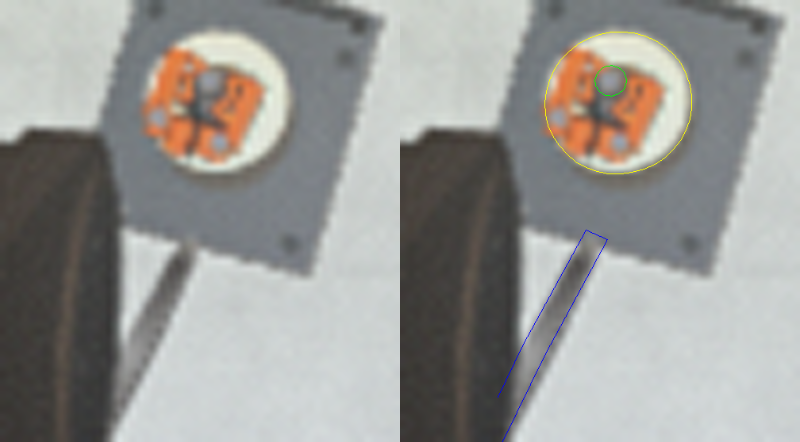

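```bash
python3 -m pendant '[{"dp":[0.004,0.024,-0.05],"rot":[0,0,-0.03]},{"dp":[0.004,0.024,-0.05],"rot":[0,0,-0.057]},{"dp":[0,0,-0.026],"rot":[0,0,-0.057]},{"dp":[0,0,0],"rot":[0,0,-0.057]},{"dp":[0,0,0],"rot":[0,0,-0.057]}]';python3 plan.py 0.437 -0.008 0.11 0.73
python3 - <<'E'
from h import *
b=cap("scene");crop(b,(203,215),60,56,"c1s.png",10)
a=cap("top");crop(a,(216,160),60,56,"c1t.png",10)
E
```

```text
time: 14.28
eef_pos: [0.4364, -0.0102, 0.1105]
ee_rot: [0.0, 0.977, 0.215, 0.001]
ft_force: [0.3, -0.7, -0.5]
grip_width: 0.0165
t 14.28 pos [ 0.4364 -0.0102  0.1105] psi -1.1366 w 0.0165 F [ 0.3 -0.7 -0.5] q [-0.09  0.38  2.19 -0.    0.58  1.04]
total dp(tool,frac) [ 0.0029 -0.0036  0.001 ] mm [ 0.6  2.2 -0.5] rot frac [ 5.000e-04 -1.000e-04 -5.942e-01] dpsi 1.867
0 [0.0003, -0.0003, 0.0001] [0.0, -0.0, -0.054]
1 [0.0003, -0.0003, 0.0001] [0.0, -0.0, -0.054]
2 [0.0004, -0.0002, 0.0001] [0.0, -0.0, -0.054]
3 [0.0004, -0.0002, 0.0001] [0.0, -0.0, -0.054]
4 [0.0004, -0.0001, 0.0001] [0.0, -0.0, -0.054]
5 [0.0004, -0.0, 0.0001] [0.0, -0.0, -0.054]
6 [0.0004, 0.0001, 0.0001] [0.0, -0.0, -0.054]
7 [0.0004, 0.0001, 0.0001] [0.0, -0.0, -0.054]
8 [0.0004, 0.0002, 0.0001] [0.0, -0.0, -0.054]
9 [0.0003, 0.0002, 0.0001] [0.0, -0.0, -0.054]
10 [0.0003, 0.0003, 0.0001] [0.0, -0.0, -0.054]
c1s.png origin 173 187 scale 10
c1t.png origin 186 132 scale 10
```

View pics/c1t.png

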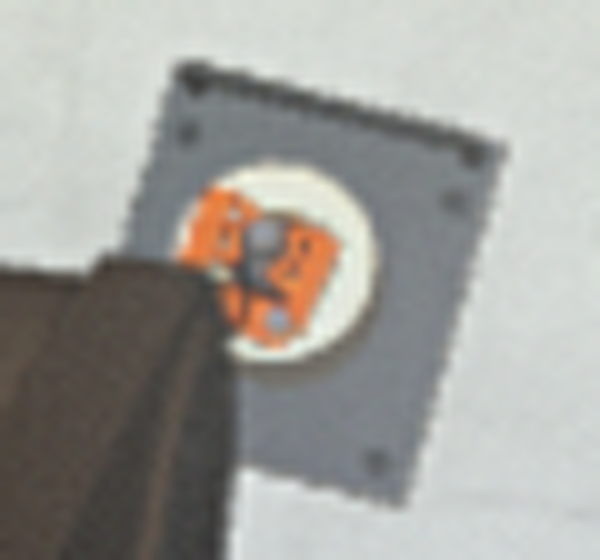

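View pics/c1s.png

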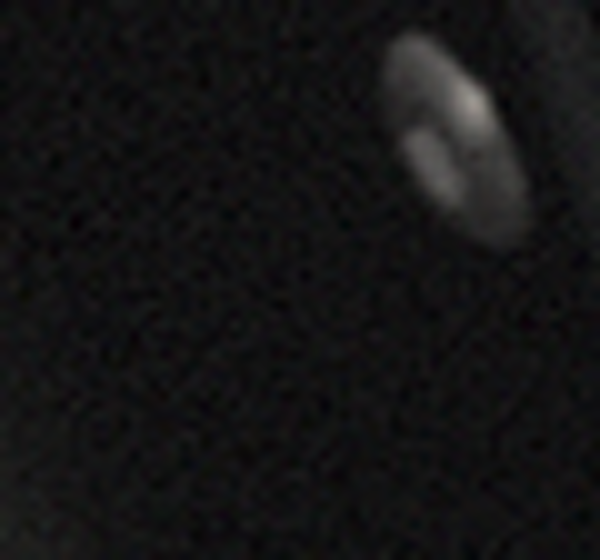

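```bash
python3 -m pendant '[{"dp":[0,0,0],"rot":[0,0,-0.055]},{"dp":[0,0,0],"rot":[0,0,-0.055]},{"dp":[0,0,0],"rot":[0,0,-0.055]},{"dp":[0,0,0],"rot":[0,0,-0.055]},{"dp":[0,0,0],"rot":[0,0,-0.055]}]';python3 -m pendant '[{"dp":[0,0,0],"rot":[0,0,-0.055]},{"dp":[0,0,0],"rot":[0,0,-0.055]},{"dp":[0,0,0],"rot":[0,0,-0.055]},{"dp":[0,0,0],"rot":[0,0,-0.055]},{"dp":[0,0,0.06],"rot":[0,0,-0.055]}]';python3 -m pendant '[{"dp":[0,0,0.07],"rot":[0,0,-0.04]},{"dp":[0,0,0.05],"rot":[0,0,0]},{"dp":[0,0,0.02],"rot":[0,0,0]},{"dp":[0,0,0],"rot":[0,0,0]}]';python3 plan.py 0.437 -0.008 0.0045 0.73 1
```

```text
time: 15.0
eef_pos: [0.4359, -0.01, 0.1101]
ee_rot: [0.0, 0.798, 0.602, 0.0]
ft_force: [-0.4, 0.8, -1.0]
grip_width: 0.0161
time: 15.62
eef_pos: [0.4376, -0.0102, 0.0811]
ee_rot: [0.002, 0.473, 0.881, 0.001]
ft_force: [-0.0, -0.3, -1.0]
grip_width: 0.0164
time: 16.12
eef_pos: [0.4354, -0.0099, 0.0099]
ee_rot: [-0.0, 0.418, 0.909, -0.0]
ft_force: [-0.6, -0.4, -0.7]
grip_width: 0.0164
t 16.12 pos [ 0.4354 -0.0099  0.0099] psi 0.7091 w 0.0164 F [-0.6 -0.4 -0.7] q [-0.09  0.59  2.25 -0.    0.31 -0.8 ]
total dp(tool,frac) [0.0008 0.005  0.0108] mm [ 1.6  1.9 -5.4] rot frac [-0.0002 -0.0002 -0.0066] dpsi 0.021
0 [0.0008, 0.005, 0.0108] [-0.0002, -0.0002, -0.0066]
```

```bash
python3 -m pendant '[{"dp":[0,0,0.006],"rot":[0,0,0]},{"dp":[0,0,0.004],"rot":[0,0,0]},{"dp":[0,0,0],"rot":[0,0,0]}]';python3 -m pendant '[{"dp":[0,0,0],"rot":[0,0,0]},{"dp":[0,0,0],"rot":[0,0,0]},{"dp":[0,0,0],"rot":[0,0,0]}]' -1;python3 -m pendant '[{"dp":[0,0,-0.02],"rot":[0,0,0]},{"dp":[0,0,-0.05],"rot":[0,0,0]},{"dp":[0,0,-0.1],"rot":[0,0,0]},{"dp":[0,0,-0.11],"rot":[0,0,0]},{"dp":[0,0,-0.08],"rot":[0,0,0]}]'
```

```text
time: 16.5
eef_pos: [0.4357, -0.0099, 0.0055]
ee_rot: [0.0, 0.417, 0.909, 0.0]
ft_force: [-0.4, 0.1, -0.1]
grip_width: 0.0164
time: 16.88
eef_pos: [0.4355, -0.0099, 0.0052]
ee_rot: [0.0, 0.417, 0.909, 0.0]
ft_force: [0.1, 0.4, -0.5]
grip_width: 0.0699
time: 17.5
eef_pos: [0.4355, -0.0099, 0.1881]
ee_rot: [0.001, 0.417, 0.909, 0.0]
ft_force: [-0.1, -0.0, -1.3]
grip_width: 0.0855
```

```bash
python3 plan.py 0.46 -0.27 0.2 1.19 5
```

```text
t 17.5 pos [ 0.4355 -0.0099  0.1881] psi 0.7115 w 0.0855 F [-0.1 -0.  -1.3] q [-0.09  0.24  2.12  0.    0.78 -0.8 ]
total dp(tool,frac) [-0.4261 -0.3026 -0.0237] mm [  24.5 -260.1   11.9] rot frac [ 0.0003  0.0006 -0.1523] dpsi 0.479
0 [-0.0852, -0.0605, -0.0047] [0.0001, 0.0001, -0.0305]
1 [-0.079, -0.0684, -0.0048] [0.0001, 0.0001, -0.0305]
2 [-0.0721, -0.0756, -0.0048] [0.0001, 0.0001, -0.0305]
3 [-0.0646, -0.0822, -0.0048] [0.0001, 0.0001, -0.0305]
4 [-0.0564, -0.088, -0.0048] [0.0001, 0.0001, -0.0305]
```

```bash
python3 -m pendant '[{"dp":[-0.085,-0.06,-0.005],"rot":[0,0,-0.03]},{"dp":[-0.079,-0.068,-0.005],"rot":[0,0,-0.03]},{"dp":[-0.072,-0.075,-0.005],"rot":[0,0,-0.03]},{"dp":[-0.065,-0.082,-0.005],"rot":[0,0,-0.03]},{"dp":[-0.056,-0.088,-0.005],"rot":[0,0,-0.03]}]'
python3 - <<'E'
from h import *
b=cap("scene");crop(b,(203,215),50,56,"c2s.png",8);crop(b,(244,285),60,60,"w2s.png",6)
a=cap("top");crop(a,(216,160),50,56,"c2t.png",8);crop(a,(180,225),60,60,"w2t.png",6)
i=[cv2.imread("pics/"+n) for n in("c2s.png","c2t.png")];cv2.imwrite("pics/c2.png",np.hstack(i))
i=[cv2.imread("pics/"+n) for n in("w2s.png","w2t.png")];cv2.imwrite("pics/w2.png",np.hstack(i))
E
python3 plan.py 0.46 -0.27 0.2 1.19 1
```

```text
time: 18.12
eef_pos: [0.4593, -0.271, 0.1985]
ee_rot: [0.0, 0.191, 0.982, -0.0]
ft_force: [0.9, -0.3, -0.5]
grip_width: 0.0853
c2s.png origin 178 187 scale 8
w2s.png origin 214 255 scale 6
c2t.png origin 191 132 scale 8
w2t.png origin 150 195 scale 6
t 18.23 pos [ 0.4602 -0.2739  0.1987] psi 1.1828 w 0.0855 F [ 0.6  0.1 -0.3] q [-0.59  0.36  1.9  -0.    0.88 -1.78]
total dp(tool,frac) [ 0.0033  0.0071 -0.0027] mm [-0.2  3.9  1.3] rot frac [-0.0004  0.0008 -0.0023] dpsi 0.007
0 [0.0033, 0.0071, -0.0027] [-0.0004, 0.0008, -0.0023]
```

View pics/c2.png

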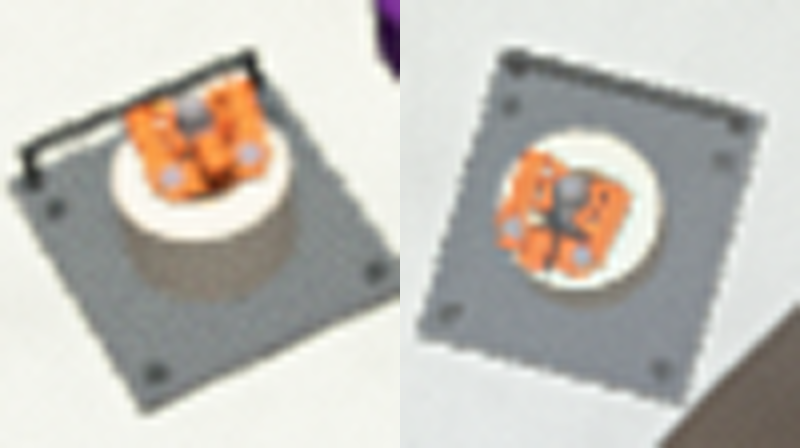

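View pics/w2.png

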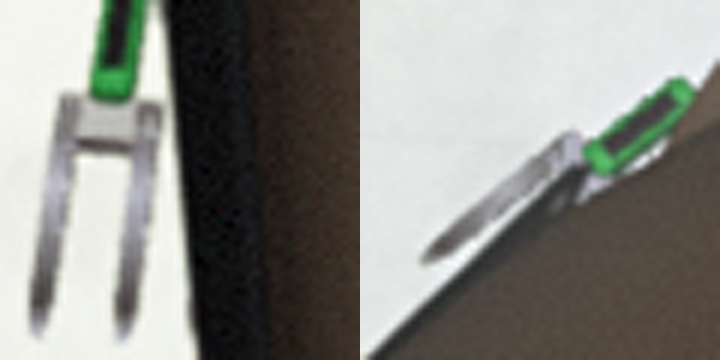

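```bash
cat > tri.py <<'E'
from h import *
from scipy.optimize import least_squares
a=cap("top");b=cap("scene")
def tri(ta,tb):
    f=lambda P:np.r_[(w2pix(a,P)[0]-ta),(w2pix(b,P)[0]-tb)]
    r=least_squares(f,[.6,-.05,.06]);return r.x.round(4),r.fun.round(2)
c=lambda p,o,s:(np.array(p)+.5)/s-.5+np.array(o)
T0,S0=(186,132),(173,187);T1,S1=(191,132),(178,187)
print("before")
for n,p,q in(("Ldot",(200,284),(262,235)),("Rdot",(282,320),(362,203)),("LF",(232,190),(218,168)),("RF",(345,245),(362,132)),("LR",(178,300),(260,265)),("RR",(290,348),(390,213)),("tip",(264,232),(290,135))):
    print(n,*tri(c(p,T0,10),c(q,S0,10)))
print("after")
for n,p,q in(("Ldot",(112,227),(172,178)),("Rdot",(182,257),(252,153)),("LF",(122,148),(130,110)),("RF",(232,192),(262,82)),("LR",(98,238),(170,200)),("RR",(190,278),(272,165)),("tip",(174,185),(194,108))):
    print(n,*tri(c(p,T1,8),c(q,S1,8)))
E
python3 tri.py
```

```text
before
Ldot [ 0.5881 -0.0305  0.056 ] [-0.31 -0.4   0.44  0.11]
Rdot [ 0.5779 -0.0545  0.0578] [-0.18 -0.25  0.27  0.07]
LF [ 0.6162 -0.0374  0.053 ] [-0.28 -0.36  0.41  0.1 ]
RF [ 0.6002 -0.071   0.0543] [ 0.03  0.03 -0.04 -0.01]
LR [ 0.5832 -0.0249  0.0532] [-0.12 -0.16  0.18  0.04]
RR [ 0.5699 -0.0572  0.0585] [-0.19 -0.25  0.28  0.07]
tip [ 0.5993 -0.0494  0.0705] [-0.13 -0.17  0.19  0.05]
after
Ldot [ 0.5851 -0.0294  0.0646] [-0.1  -0.12  0.14  0.03]
Rdot [ 0.5756 -0.0542  0.0647] [-0.13 -0.17  0.19  0.05]
LF [ 0.6103 -0.0327  0.0739] [ 0.08  0.1  -0.11 -0.03]
RF [ 0.5961 -0.0722  0.0688] [ 0.49  0.65 -0.74 -0.18]
LR [ 0.5814 -0.0248  0.061 ] [ 0.02  0.03 -0.03 -0.01]
RR [ 0.5691 -0.057   0.062 ] [-0.17 -0.23  0.26  0.06]
tip [ 0.5998 -0.0504  0.0694] [-0.11 -0.14  0.16  0.04]
```

Run:
```python
import cv2,numpy as np
a=cv2.imread("pics/c2s.png")[60:240,90:310];b=cv2.imread("pics/c2t.png")[120:320,70:270]
cv2.imwrite("pics/c2z.png",np.hstack([cv2.resize(a,(400,327),interpolation=2),cv2.resize(b,(327,327),interpolation=2)]))
```

```text
(no output)
```

View pics/c2z.png

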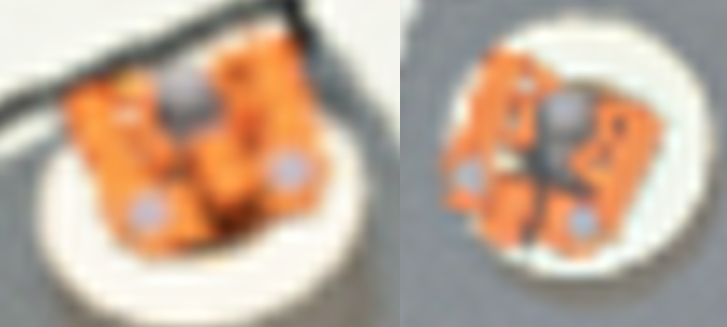

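```bash
python3 plan.py 0.5748 -0.0403 0.15 1.19 5
```

```text
t 18.32 pos [ 0.4591 -0.2699  0.198 ] psi 1.1804 w 0.0853 F [-0.6  0.1 -0.1] q [-0.59  0.36  1.9   0.    0.88 -1.77]
total dp(tool,frac) [-0.0393  0.5127  0.096 ] mm [115.7 229.6 -48. ] rot frac [ 0.     -0.0001 -0.0031] dpsi 0.01
0 [-0.0079, 0.1025, 0.0192] [0.0, -0.0, -0.0006]
1 [-0.008, 0.1025, 0.0192] [0.0, -0.0, -0.0006]
2 [-0.0082, 0.1025, 0.0192] [0.0, -0.0, -0.0006]
3 [-0.0084, 0.1025, 0.0192] [0.0, -0.0, -0.0006]
4 [-0.0086, 0.1025, 0.0192] [0.0, -0.0, -0.0006]
```

```bash
python3 -m pendant '[{"dp":[-0.008,0.1,0],"rot":[0,0,0]},{"dp":[-0.008,0.11,0.01],"rot":[0,0,0]},{"dp":[-0.008,0.11,0.025],"rot":[0,0,-0.001]},{"dp":[-0.008,0.11,0.03],"rot":[0,0,-0.001]},{"dp":[-0.008,0.082,0.03],"rot":[0,0,-0.001]}]'; python3 -m pendant '[{"dp":[0,0,0],"rot":[0,0,0]}]'; python3 plan.py 0.5748 -0.0403 0.068 1.19 3;  python3 - <<'E'
from h import *
a=cap("top");crop(a,(216,160),60,56,"c3t.png",10)
E
```

```text
time: 18.95
eef_pos: [0.5745, -0.0363, 0.1502]
ee_rot: [-0.0, 0.187, 0.982, 0.0]
ft_force: [1.1, 0.5, 0.5]
grip_width: 0.0857
time: 19.08
eef_pos: [0.5741, -0.036, 0.1494]
ee_rot: [-0.001, 0.186, 0.982, 0.0]
ft_force: [-0.9, -0.5, 0.2]
grip_width: 0.0853
t 19.07 pos [ 0.5741 -0.036   0.1494] psi 1.1959 w 0.0853 F [-0.9 -0.5  0.2] q [-0.12  0.47  1.85  0.    0.82 -1.31]
total dp(tool,frac) [-0.0048 -0.0075  0.1627] mm [  0.7  -4.3 -81.4] rot frac [-0.     -0.0006  0.0019] dpsi -0.006
0 [-0.0016, -0.0025, 0.0542] [-0.0, -0.0002, 0.0006]
1 [-0.0016, -0.0025, 0.0542] [-0.0, -0.0002, 0.0006]
2 [-0.0015, -0.0025, 0.0542] [-0.0, -0.0002, 0.0006]
c3t.png origin 186 132 scale 10
```

View pics/c3t.png

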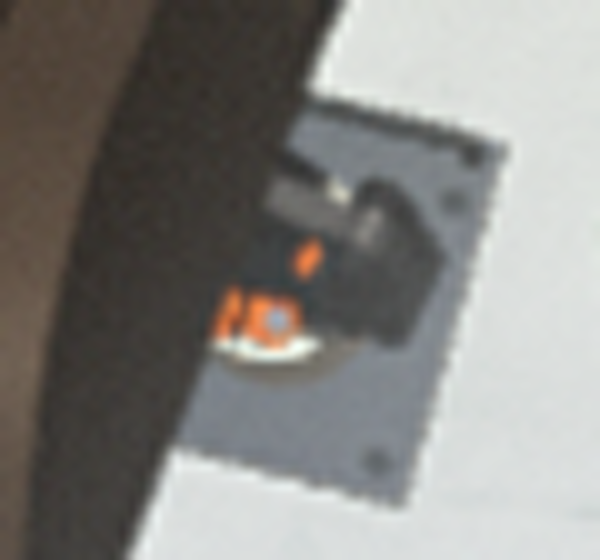

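```bash
python3 -m pendant '[{"dp":[-0.002,-0.003,0.045],"rot":[0,0,0.001]},{"dp":[-0.002,-0.003,0.05],"rot":[0,0,0.001]},{"dp":[-0.001,-0.002,0.045],"rot":[0,0,0]},{"dp":[0,0,0.022],"rot":[0,0,0]},{"dp":[0,0,0],"rot":[0,0,0]}]'; python3 plan.py 0.5748 -0.0403 0.068 1.19 1
```

```text
time: 19.75
eef_pos: [0.5748, -0.0446, 0.0692]
ee_rot: [-0.0, 0.192, 0.981, -0.0]
ft_force: [0.4, -0.2, 0.3]
grip_width: 0.0854
t 19.75 pos [ 0.5748 -0.0446  0.0692] psi 1.1853 w 0.0854 F [ 0.4 -0.2  0.3] q [-0.13  0.59  1.9  -0.    0.65 -1.32]
total dp(tool,frac) [0.0033 0.008  0.0023] mm [-0.   4.3 -1.2] rot frac [-0.0001 -0.0003 -0.0015] dpsi 0.005
0 [0.0033, 0.008, 0.0023] [-0.0001, -0.0003, -0.0015]
```

```bash
python3 -m pendant '[{"dp":[0.003,0.008,0.002],"rot":[0,0,-0.001]},{"dp":[0,0,0],"rot":[0,0,0]}]'; python3 plan.py 0.5748 -0.0403 0.068 1.19 1
```

```text
time: 20.0
eef_pos: [0.5759, -0.0399, 0.0689]
ee_rot: [0.001, 0.19, 0.982, 0.0]
ft_force: [0.6, 0.3, 0.1]
grip_width: 0.0856
t 20.0 pos [ 0.5759 -0.0399  0.0689] psi 1.1894 w 0.0856 F [0.6 0.3 0.1] q [-0.12  0.59  1.9   0.    0.65 -1.31]
total dp(tool,frac) [ 0.0017 -0.0016  0.0017] mm [-1.1 -0.4 -0.9] rot frac [ 0.0001  0.0003 -0.0002] dpsi 0.001
0 [0.0017, -0.0016, 0.0017] [0.0001, 0.0003, -0.0002]
```

```bash
python3 -m pendant '[{"dp":[0.002,-0.001,0.001],"rot":[0,0,0]},{"dp":[0,0,0],"rot":[0,0,0]},{"dp":[0,0,0],"rot":[0,0,0]},{"dp":[0,0,0],"rot":[0,0,0]},{"dp":[0,0,0],"rot":[0,0,0]}]' 1 30;python3 -m pendant '[{"dp":[0,0,0],"rot":[0,0,0]}]'; python3 plan.py 0.5748 -0.0403 0.068 1.19 1
```

```text
time: 20.62
eef_pos: [0.5745, -0.0401, 0.0677]
ee_rot: [0.0, 0.19, 0.982, 0.0]
ft_force: [0.1, 2.0, 2.3]
grip_width: 0.0081
time: 20.75
eef_pos: [0.5745, -0.0402, 0.0677]
ee_rot: [0.0, 0.19, 0.982, 0.0]
ft_force: [-0.3, 1.5, 1.9]
grip_width: 0.0077
t 20.75 pos [ 0.5745 -0.0402  0.0677] psi 1.1889 w 0.0077 F [-0.3  1.5  1.9] q [-0.12  0.59  1.9   0.    0.65 -1.31]
total dp(tool,frac) [-0.0007 -0.     -0.0006] mm [ 0.3 -0.1  0.3] rot frac [ 0.      0.     -0.0003] dpsi 0.001
0 [-0.0007, -0.0, -0.0006] [0.0, 0.0, -0.0003]
```

```bash
python3 -m pendant '[{"dp":[0,0,-0.01],"rot":[0,0,0]},{"dp":[0,0,-0.015],"rot":[0,0,0]},{"dp":[0,0,-0.02],"rot":[0,0,0]}]';python3 -m pendant '[{"dp":[0,0,-0.04],"rot":[0,0,0]},{"dp":[0,0,-0.06],"rot":[0,0,0]},{"dp":[0,0,-0.06],"rot":[0,0,0]},{"dp":[0,0,-0.03],"rot":[0,0,0]}]'; python3 plan.py 0.46 -0.255 0.15 1.65 6;python3 - <<'E'
from h import *
a=cap("top");crop(a,(216,160),60,56,"c4t.png",10)
E
```

```text
time: 21.12
eef_pos: [0.5743, -0.0403, 0.0907]
ee_rot: [-0.0, 0.19, 0.982, -0.0]
ft_force: [0.5, 0.5, -0.0]
grip_width: 0.0077
time: 21.62
eef_pos: [0.575, -0.0404, 0.1872]
ee_rot: [0.001, 0.19, 0.982, 0.0]
ft_force: [0.7, -0.2, -0.0]
grip_width: 0.0076
t 21.62 pos [ 0.575  -0.0404  0.1872] psi 1.1889 w 0.0076 F [ 0.7 -0.2 -0. ] q [-0.12  0.43  1.82 -0.    0.9  -1.31]
total dp(tool,frac) [ 0.0537 -0.4841  0.0741] mm [-115.  -214.6  -37.2] rot frac [ 0.      0.0008 -0.1468] dpsi 0.461
0 [0.0089, -0.0807, 0.0123] [0.0, 0.0001, -0.0245]
1 [0.0151, -0.0798, 0.0123] [0.0, 0.0001, -0.0245]
2 [0.0212, -0.0784, 0.0124] [0.0, 0.0001, -0.0245]
3 [0.0271, -0.0765, 0.0124] [0.0, 0.0001, -0.0245]
4 [0.0329, -0.0742, 0.0124] [0.0, 0.0001, -0.0245]
5 [0.0385, -0.0715, 0.0124] [0.0, 0.0001, -0.0245]
c4t.png origin 186 132 scale 10
```

View pics/c4t.png

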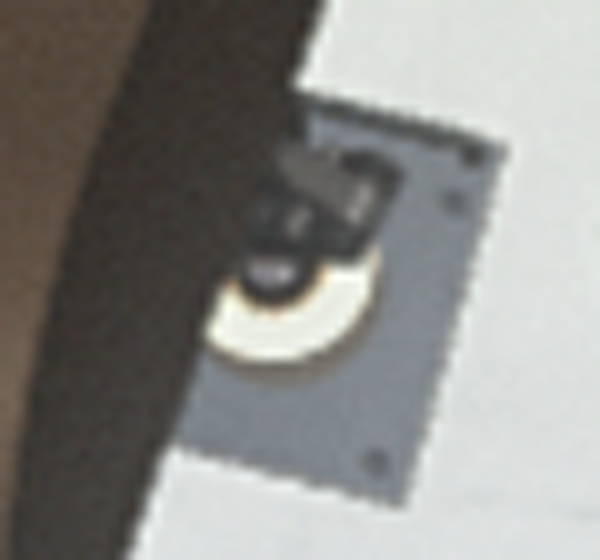

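```bash
python3 -m pendant '[{"dp":[0.009,-0.08,0],"rot":[0,0,-0.025]},{"dp":[0.018,-0.082,0],"rot":[0,0,-0.025]},{"dp":[0.026,-0.08,0.02],"rot":[0,0,-0.025]},{"dp":[0.033,-0.08,0.04],"rot":[0,0,-0.025]},{"dp":[0.04,-0.078,0.04],"rot":[0,0,-0.025]}]';python3 plan.py 0.432 -0.258 0.08 1.65 3
```

```text
time: 22.3
eef_pos: [0.4671, -0.2239, 0.1342]
ee_rot: [-0.0, -0.007, 1.0, 0.0]
ft_force: [0.2, 0.5, -0.2]
grip_width: 0.0079
t 22.3 pos [ 0.4671 -0.2239  0.1342] psi 1.5845 w 0.0079 F [ 0.2  0.5 -0.2] q [-0.51  0.43  1.99 -0.    0.72 -2.09]
total dp(tool,frac) [ 0.0711 -0.0673  0.1084] mm [-35.1 -34.1 -54.2] rot frac [ 0.     -0.0001 -0.0208] dpsi 0.066
0 [0.0237, -0.0224, 0.0361] [0.0, -0.0, -0.0069]
1 [0.0242, -0.0219, 0.0361] [0.0, -0.0, -0.0069]
2 [0.0247, -0.0214, 0.0361] [0.0, -0.0, -0.0069]
```

```bash
python3 -m pendant '[{"dp":[0.036,-0.034,0.03],"rot":[0,0,-0.01]},{"dp":[0.036,-0.033,0.04],"rot":[0,0,-0.01]},{"dp":[0,0,0.04],"rot":[0,0,0]},{"dp":[0,0,0],"rot":[0,0,0]}]';python3 plan.py 0.432 -0.258 0.018 1.65 3
python3 - <<'E'
from h import *
a=cap("top");crop(a,(300,220),80,60,"c5t.png",9)
E
```

```text
time: 22.8
eef_pos: [0.4318, -0.2568, 0.0787]
ee_rot: [-0.001, -0.037, 0.999, 0.001]
ft_force: [-0.5, -0.2, -0.9]
grip_width: 0.0078
t 22.8 pos [ 0.4318 -0.2568  0.0787] psi 1.6438 w 0.0078 F [-0.5 -0.2 -0.9] q [-0.6   0.5   2.06 -0.    0.58 -2.24]
total dp(tool,frac) [-0.0006 -0.0026  0.1214] mm [  0.2  -1.2 -60.7] rot frac [ 0.0007 -0.0008 -0.002 ] dpsi 0.006
0 [-0.0002, -0.0009, 0.0405] [0.0002, -0.0003, -0.0007]
1 [-0.0002, -0.0008, 0.0405] [0.0002, -0.0003, -0.0007]
2 [-0.0001, -0.0008, 0.0405] [0.0002, -0.0003, -0.0007]
c5t.png origin 260 190 scale 9
```

View pics/c5t.png

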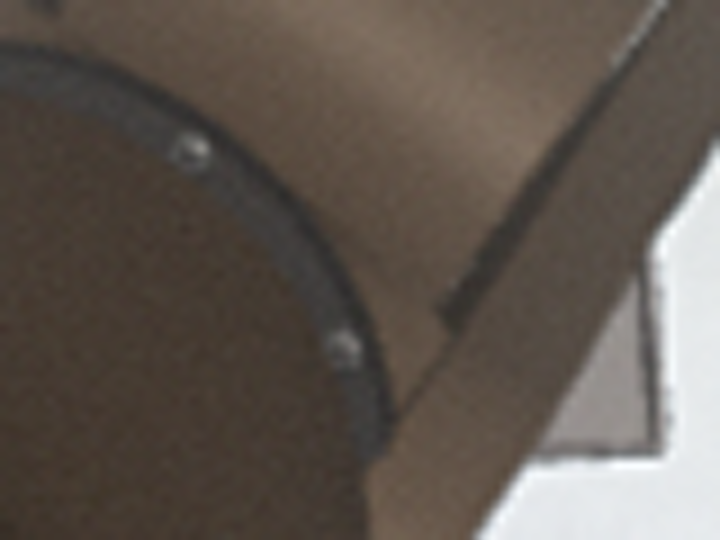

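Arm hides the tray; descend on the measured pose, watching the force.

```bash
python3 -m pendant '[{"dp":[0,-0.002,0.03],"rot":[0,0,-0.002]},{"dp":[0,0,0.04],"rot":[0,0,0]},{"dp":[0,0,0.026],"rot":[0,0,0]},{"dp":[0,0,0.012],"rot":[0,0,0]},{"dp":[0,0,0],"rot":[0,0,0]}]';python3 plan.py 0.432 -0.258 0.018 1.65 1
```

```text
time: 23.48
eef_pos: [0.4331, -0.2583, 0.0259]
ee_rot: [-0.0, -0.04, 0.999, 0.0]
ft_force: [-0.2, 0.4, -0.5]
grip_width: 0.0079
t 23.48 pos [ 0.4331 -0.2583  0.0259] psi 1.651 w 0.0079 F [-0.2  0.4 -0.5] q [-0.6   0.6   2.09 -0.    0.46 -2.25]
total dp(tool,frac) [0.0021 0.0007 0.0158] mm [-1.1  0.3 -7.9] rot frac [ 0.0001 -0.0001  0.0003] dpsi -0.001
0 [0.0021, 0.0007, 0.0158] [0.0001, -0.0001, 0.0003]
```

```bash
python3 -m pendant '[{"dp":[0,0,0.01],"rot":[0,0,0]},{"dp":[0,0,0.006],"rot":[0,0,0]},{"dp":[0,0,0],"rot":[0,0,0]}]';python3 -m pendant '[{"dp":[0,0,0],"rot":[0,0,0]}]'
```

```text
time: 23.85
eef_pos: [0.4331, -0.2584, 0.0181]
ee_rot: [-0.0, -0.04, 0.999, 0.0]
ft_force: [-1.3, -0.2, -0.5]
grip_width: 0.008
time: 23.98
eef_pos: [0.4332, -0.2584, 0.0182]
ee_rot: [0.0, -0.04, 0.999, -0.0]
ft_force: [-1.1, 0.1, -0.2]
grip_width: 0.0076
```

```bash
python3 -m pendant '[{"dp":[0,0,0.004],"rot":[0,0,0]},{"dp":[0,0,0],"rot":[0,0,0]}]';python3 -m pendant '[{"dp":[0,0,0],"rot":[0,0,0]},{"dp":[0,0,0],"rot":[0,0,0]},{"dp":[0,0,0],"rot":[0,0,0]}]' 0.4;python3 -m pendant '[{"dp":[0,0,-0.02],"rot":[0,0,0]},{"dp":[0,0,-0.05],"rot":[0,0,0]},{"dp":[0,0,-0.1],"rot":[0,0,0]},{"dp":[0,0,-0.11],"rot":[0,0,0]}]';python3 plan.py 0.597 -0.0493 0.17 1.354 6
```

```text
time: 24.22
eef_pos: [0.4331, -0.2583, 0.016]
ee_rot: [-0.0, -0.04, 0.999, 0.0]
ft_force: [-0.7, 0.1, -0.9]
grip_width: 0.0076
time: 24.6
eef_pos: [0.4332, -0.2584, 0.0162]
ee_rot: [0.0, -0.04, 0.999, -0.0]
ft_force: [0.7, -0.3, 1.5]
grip_width: 0.0256
time: 25.1
eef_pos: [0.4326, -0.258, 0.1579]
ee_rot: [-0.0, -0.04, 0.999, 0.0]
ft_force: [0.8, -0.8, 0.6]
grip_width: 0.026
t 25.1 pos [ 0.4326 -0.258   0.1579] psi 1.6508 w 0.026 F [ 0.8 -0.8  0.6] q [-0.6   0.37  2.    0.    0.77 -2.25]
total dp(tool,frac) [-0.361   0.3898 -0.0243] mm [164.4 208.7  12.1] rot frac [ 0.0002 -0.0003  0.0945] dpsi -0.297
0 [-0.0602, 0.065, -0.0041] [0.0, -0.0, 0.0157]
1 [-0.0569, 0.0679, -0.004] [0.0, -0.0, 0.0157]
2 [-0.0535, 0.0706, -0.004] [0.0, -0.0, 0.0157]
3 [-0.0499, 0.0732, -0.004] [0.0, -0.0, 0.0157]
4 [-0.0462, 0.0755, -0.004] [0.0, -0.0, 0.0157]
5 [-0.0424, 0.0777, -0.004] [0.0, -0.0, 0.0157]
```

```bash
python3 -m pendant '[{"dp":[-0.06,0.065,-0.01],"rot":[0,0,0.016]},{"dp":[-0.057,0.068,-0.01],"rot":[0,0,0.016]},{"dp":[-0.054,0.071,-0.005],"rot":[0,0,0.016]},{"dp":[-0.05,0.073,0],"rot":[0,0,0.016]},{"dp":[-0.047,0.075,0],"rot":[0,0,0.016]}]' -1 40;python3 - <<'E'
from h import *
a=cap("top");crop(a,(300,220),80,60,"c6t.png",9)
E
python3 plan.py 0.598 -0.0496 0.12 1.354 2
```

```text
time: 25.72
eef_pos: [0.5718, -0.0835, 0.1695]
ee_rot: [0.0, 0.086, 0.996, -0.0]
ft_force: [0.7, -0.4, 1.0]
grip_width: 0.0859
c6t.png origin 260 190 scale 9
t 25.77 pos [ 0.5749 -0.0802  0.1697] psi 1.3959 w 0.0853 F [1.9 4.7 0.3] q [-0.19  0.45  1.82  0.    0.86 -1.59]
total dp(tool,frac) [-0.0345  0.0682  0.0996] mm [ 23.1  30.6 -49.7] rot frac [0.0004 0.0009 0.0133] dpsi -0.042
0 [-0.0172, 0.0341, 0.0498] [0.0002, 0.0004, 0.0067]
1 [-0.0166, 0.0345, 0.0497] [0.0002, 0.0004, 0.0067]
```

View pics/c6t.png

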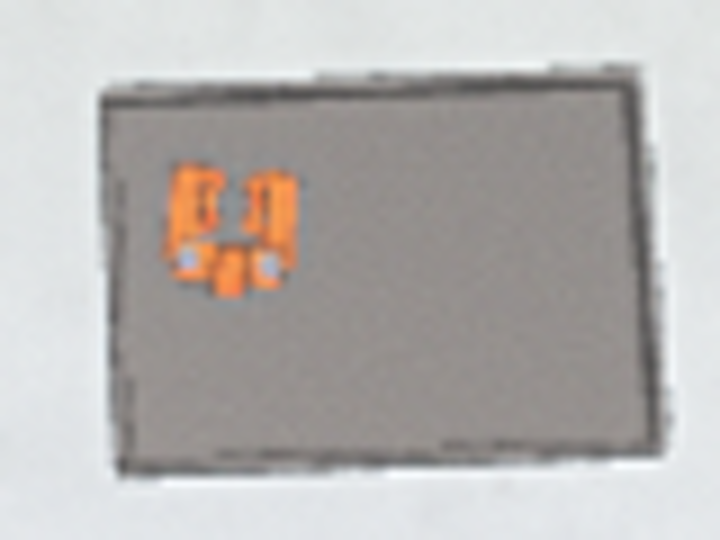

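```bash
python3 -m pendant '[{"dp":[-0.016,0.03,0],"rot":[0,0,0.007]},{"dp":[-0.014,0.026,0.02],"rot":[0,0,0.006]},{"dp":[0,0,0.02],"rot":[0,0,0]},{"dp":[0,0,0],"rot":[0,0,0]}]'; python3 plan.py 0.598 -0.0496 0.014 1.354 2
```

```text
time: 26.28
eef_pos: [0.5898, -0.0602, 0.1481]
ee_rot: [-0.001, 0.106, 0.994, -0.0]
ft_force: [0.4, 0.1, 0.2]
grip_width: 0.0855
t 26.27 pos [ 0.5898 -0.0602  0.1481] psi 1.3591 w 0.0855 F [0.4 0.1 0.2] q [-0.15  0.5   1.81 -0.    0.84 -1.51]
total dp(tool,frac) [-0.012   0.0242  0.2681] mm [   8.2   10.6 -134.1] rot frac [-0.0001 -0.0005  0.0016] dpsi -0.005
0 [-0.006, 0.0121, 0.1341] [-0.0, -0.0003, 0.0008]
1 [-0.0059, 0.0121, 0.1341] [-0.0, -0.0003, 0.0008]
```

```bash
python3 -m pendant '[{"dp":[-0.012,0.024,0],"rot":[0,0,0.002]},{"dp":[0,0,0],"rot":[0,0,0]}]'; python3 plan.py 0.598 -0.0496 0.014 1.354 2
```

```text
time: 26.52
eef_pos: [0.6001, -0.0491, 0.1491]
ee_rot: [0.001, 0.109, 0.994, 0.0]
ft_force: [0.5, -0.2, 0.3]
grip_width: 0.0855
t 26.52 pos [ 0.6001 -0.0491  0.1491] psi 1.3525 w 0.0855 F [ 0.5 -0.2  0.3] q [-0.13  0.51  1.79  0.    0.85 -1.48]
total dp(tool,frac) [ 0.0041 -0.002   0.2702] mm [  -2.1   -0.5 -135.1] rot frac [ 0.0001  0.0003 -0.0005] dpsi 0.001
0 [0.002, -0.001, 0.1351] [0.0, 0.0002, -0.0002]
1 [0.002, -0.001, 0.1351] [0.0, 0.0002, -0.0002]
```

```bash
python3 -m pendant '[{"dp":[0,0,0.06],"rot":[0,0,0]},{"dp":[0,0,0.07],"rot":[0,0,0]},{"dp":[0,0,0.04],"rot":[0,0,0]},{"dp":[0,0,0],"rot":[0,0,0]}]'; python3 plan.py 0.598 -0.0496 0.014 1.354 2
```

```text
time: 27.02
eef_pos: [0.5983, -0.0494, 0.0626]
ee_rot: [-0.001, 0.109, 0.994, 0.0]
ft_force: [0.1, -0.3, 1.0]
grip_width: 0.0855
t 27.02 pos [ 0.5983 -0.0494  0.0626] psi 1.3524 w 0.0855 F [ 0.1 -0.3  1. ] q [-0.13  0.62  1.84 -0.    0.68 -1.49]
total dp(tool,frac) [ 0.0002 -0.0004  0.0971] mm [ -0.3  -0.2 -48.6] rot frac [-0.0001 -0.0008 -0.0005] dpsi 0.002
0 [0.0001, -0.0002, 0.0486] [-0.0, -0.0004, -0.0003]
1 [0.0002, -0.0002, 0.0486] [-0.0, -0.0004, -0.0003]
```

```bash
python3 -m pendant '[{"dp":[0,0,0.036],"rot":[0,0,0]},{"dp":[0,0,0.038],"rot":[0,0,0]},{"dp":[0,0,0.022],"rot":[0,0,0]},{"dp":[0,0,0],"rot":[0,0,0]}]';python3 plan.py 0.598 -0.0496 0.014 1.354 1; python3 -m pendant '[{"dp":[0,0,0],"rot":[0,0,0]},{"dp":[0,0,0],"rot":[0,0,0]},{"dp":[0,0,0],"rot":[0,0,0]},{"dp":[0,0,0],"rot":[0,0,0]}]' 1 40;python3 plan.py 0.598 -0.0496 0.014 1.354 1
```

```text
time: 27.52
eef_pos: [0.5986, -0.0494, 0.0146]
ee_rot: [-0.001, 0.109, 0.994, 0.0]
ft_force: [-0.0, -0.5, -0.5]
grip_width: 0.0852
t 27.52 pos [ 0.5986 -0.0494  0.0146] psi 1.3524 w 0.0852 F [-0.  -0.5 -0.5] q [-0.13  0.7   1.86 -0.    0.58 -1.49]
total dp(tool,frac) [ 0.001  -0.0006  0.0012] mm [-0.6 -0.2 -0.6] rot frac [-0.0001 -0.0005 -0.0005] dpsi 0.002
0 [0.001, -0.0006, 0.0012] [-0.0001, -0.0005, -0.0005]
time: 28.02
eef_pos: [0.5997, -0.0496, 0.0164]
ee_rot: [0.001, 0.109, 0.994, -0.0]
ft_force: [-1.5, 0.3, 6.1]
grip_width: 0.0559
t 28.02 pos [ 0.5997 -0.0496  0.0164] psi 1.3525 w 0.0559 F [-1.5  0.3  6.1] q [-0.13  0.69  1.86 -0.    0.59 -1.49]
total dp(tool,frac) [ 0.0032 -0.0008  0.0048] mm [-1.7 -0.  -2.4] rot frac [ 0.      0.0003 -0.0005] dpsi 0.002
0 [0.0032, -0.0008, 0.0048] [0.0, 0.0003, -0.0005]
```

```bash
python3 -m pendant '[{"dp":[0,0,-0.015],"rot":[0,0,0]},{"dp":[0,0,-0.025],"rot":[0,0,0]},{"dp":[0,0,-0.03],"rot":[0,0,0]},{"dp":[0,0,-0.03],"rot":[0,0,0]},{"dp":[0,0,-0.03],"rot":[0,0,0]}]';python3 -m pendant '[{"dp":[0,0,-0.05],"rot":[0,0,0]},{"dp":[0,0,-0.06],"rot":[0,0,0]},{"dp":[0,0,-0.04],"rot":[0,0,0]}]';python3 plan.py 0.438 -0.340 0.14 0.08 8
```

```text
time: 28.65
eef_pos: [0.5994, -0.0495, 0.082]
ee_rot: [0.0, 0.109, 0.994, -0.0]
ft_force: [0.7, -0.0, -0.3]
grip_width: 0.0559
time: 29.02
eef_pos: [0.5996, -0.0495, 0.1578]
ee_rot: [0.001, 0.109, 0.994, -0.0]
ft_force: [-0.1, -0.6, -0.5]
grip_width: 0.056
t 29.02 pos [ 0.5996 -0.0495  0.1578] psi 1.3523 w 0.056 F [-0.1 -0.6 -0.5] q [-0.13  0.49  1.78  0.    0.86 -1.49]
total dp(tool,frac) [ 0.1896 -0.6372  0.0352] mm [-161.6 -290.5  -17.8] rot frac [3.00e-04 4.00e-04 4.05e-01] dpsi -1.272
0 [0.0237, -0.0796, 0.0044] [0.0, 0.0, 0.0506]
1 [0.0108, -0.0824, 0.0044] [0.0, 0.0, 0.0506]
2 [-0.0024, -0.0831, 0.0044] [0.0, 0.0, 0.0506]
3 [-0.0155, -0.0816, 0.0044] [0.0, 0.0, 0.0506]
4 [-0.0283, -0.0781, 0.0044] [0.0, 0.0, 0.0506]
5 [-0.0403, -0.0727, 0.0044] [0.0, 0.0, 0.0506]
6 [-0.0513, -0.0654, 0.0044] [0.0, 0.0, 0.0506]
7 [-0.061, -0.0564, 0.0044] [0.0, 0.0, 0.0506]
```

```bash
python3 -m pendant '[{"dp":[0.024,-0.08,0],"rot":[0,0,0.05]},{"dp":[0.011,-0.082,0],"rot":[0,0,0.05]},{"dp":[-0.002,-0.083,0],"rot":[0,0,0.05]},{"dp":[-0.015,-0.082,0],"rot":[0,0,0.05]},{"dp":[-0.028,-0.078,0],"rot":[0,0,0.05]}]';python3 -m pendant '[{"dp":[-0.04,-0.072,0],"rot":[0,0,0.05]},{"dp":[-0.051,-0.065,0],"rot":[0,0,0.05]},{"dp":[-0.061,-0.056,0],"rot":[0,0,0.05]},{"dp":[0,0,0],"rot":[0,0,0]}]';python3 plan.py 0.438 -0.340 0.10 0.08 2
python3 - <<'E'
from h import *
a=cap("top");crop(a,(250,190),128,96,"r1t.png",6)
E
```

```text
time: 29.65
eef_pos: [0.4975, -0.2322, 0.1564]
ee_rot: [0.0, 0.483, 0.875, -0.0]
ft_force: [0.2, -0.2, -0.3]
grip_width: 0.0559
time: 30.15
eef_pos: [0.4383, -0.3424, 0.1563]
ee_rot: [0.0, 0.674, 0.738, -0.0]
ft_force: [0.2, 0.7, -0.5]
grip_width: 0.0553
t 30.15 pos [ 0.4383 -0.3424  0.1563] psi 0.0907 w 0.0553 F [ 0.2  0.7 -0.5] q [-0.72  0.44  1.89 -0.    0.81 -0.81]
total dp(tool,frac) [ 0.0048 -0.0003  0.1127] mm [ -0.3   2.4 -56.3] rot frac [0.0001 0.0003 0.0034] dpsi -0.011
0 [0.0024, -0.0001, 0.0563] [0.0001, 0.0001, 0.0017]
1 [0.0024, -0.0001, 0.0563] [0.0001, 0.0001, 0.0017]
r1t.png origin 186 142 scale 6
```

View pics/r1t.png

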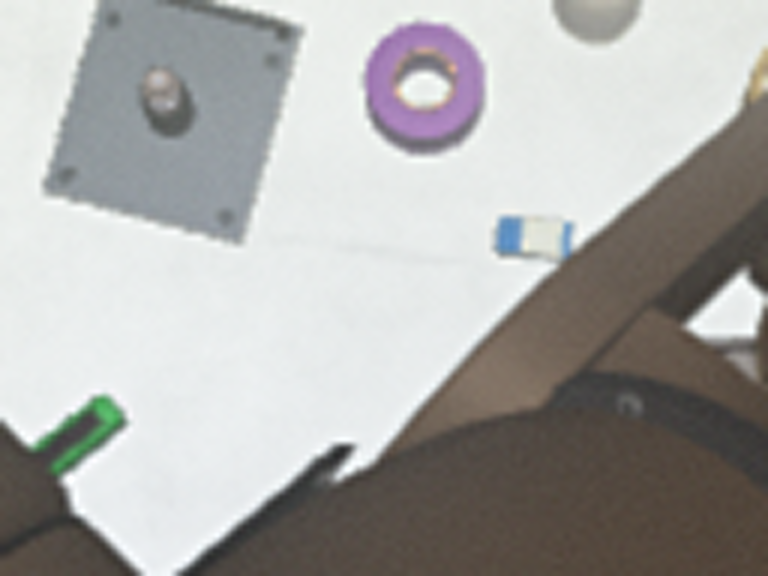

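```bash
python3 -m pendant '[{"dp":[0.004,0,0.07],"rot":[0,0,0.003]},{"dp":[0,0,0.08],"rot":[0,0,0]},{"dp":[0,0,0.06],"rot":[0,0,0]},{"dp":[0,0,0.03],"rot":[0,0,0]},{"dp":[0,0,0],"rot":[0,0,0]}]';python3 plan.py 0.438 -0.340 0.0155 0.08 1
```

```text
time: 30.82
eef_pos: [0.4393, -0.3375, 0.0353]
ee_rot: [-0.001, 0.676, 0.737, -0.0]
ft_force: [-0.5, 0.5, -0.6]
grip_width: 0.0559
t 30.82 pos [ 0.4393 -0.3375  0.0353] psi 0.0874 w 0.0559 F [-0.5  0.5 -0.6] q [-0.71  0.62  1.97  0.    0.55 -0.8 ]
total dp(tool,frac) [-0.0049 -0.0029  0.0397] mm [ -1.3  -2.5 -19.8] rot frac [-0.0003 -0.0003  0.0024] dpsi -0.007
0 [-0.0049, -0.0029, 0.0397] [-0.0003, -0.0003, 0.0024]
```

```bash
python3 -m pendant '[{"dp":[-0.004,-0.002,0.016],"rot":[0,0,0]},{"dp":[0,0,0.014],"rot":[0,0,0]},{"dp":[0,0,0.006],"rot":[0,0,0]},{"dp":[0,0,0],"rot":[0,0,0]}]';python3 plan.py 0.438 -0.340 0.0145 0.08 1
```

```text
time: 31.32
eef_pos: [0.4384, -0.3402, 0.0176]
ee_rot: [-0.0, 0.676, 0.737, -0.0]
ft_force: [0.4, 0.1, -0.6]
grip_width: 0.0558
t 31.32 pos [ 0.4384 -0.3402  0.0176] psi 0.0862 w 0.0558 F [ 0.4  0.1 -0.6] q [-0.71  0.65  1.97  0.    0.52 -0.8 ]
total dp(tool,frac) [ 0.0004 -0.0007  0.0061] mm [-0.4  0.2 -3.1] rot frac [-0.0001 -0.0001  0.002 ] dpsi -0.006
0 [0.0004, -0.0007, 0.0061] [-0.0001, -0.0001, 0.002]
```

```bash
python3 -m pendant '[{"dp":[0,0,0.005],"rot":[0,0,0]},{"dp":[0,0,0],"rot":[0,0,0]}]';python3 -m pendant '[{"dp":[0,0,0],"rot":[0,0,0]},{"dp":[0,0,0],"rot":[0,0,0]},{"dp":[0,0,0],"rot":[0,0,0]}]' -0.6;python3 -m pendant '[{"dp":[0,0,-0.02],"rot":[0,0,0]},{"dp":[0,0,-0.04],"rot":[0,0,0]},{"dp":[0,0,-0.08],"rot":[0,0,0]},{"dp":[0,0,-0.11],"rot":[0,0,0]},{"dp":[0,0,-0.08],"rot":[0,0,0]}]';python3 plan.py 0.6 -0.15 0.22 0.08 5
```

```text
time: 31.58
eef_pos: [0.4384, -0.3402, 0.0151]
ee_rot: [-0.0, 0.676, 0.737, 0.0]
ft_force: [-0.4, -0.4, -1.0]
grip_width: 0.056
time: 31.95
eef_pos: [0.4385, -0.3402, 0.0152]
ee_rot: [0.0, 0.676, 0.737, 0.0]
ft_force: [1.0, 0.4, -0.5]
grip_width: 0.0684
time: 32.58
eef_pos: [0.4387, -0.3404, 0.1831]
ee_rot: [0.001, 0.676, 0.737, 0.0]
ft_force: [0.7, -0.6, -0.7]
grip_width: 0.0685
t 32.58 pos [ 0.4387 -0.3404  0.1831] psi 0.0863 w 0.0685 F [ 0.7 -0.6 -0.7] q [-0.71  0.4   1.87 -0.    0.87 -0.8 ]
total dp(tool,frac) [ 0.3515  0.3543 -0.0738] mm [161.3 190.4  36.9] rot frac [0.0004 0.0004 0.002 ] dpsi -0.006
0 [0.0703, 0.0709, -0.0148] [0.0001, 0.0001, 0.0004]
1 [0.0704, 0.0708, -0.0148] [0.0001, 0.0001, 0.0004]
2 [0.0705, 0.0707, -0.0148] [0.0001, 0.0001, 0.0004]
3 [0.0706, 0.0706, -0.0148] [0.0001, 0.0001, 0.0004]
4 [0.0707, 0.0705, -0.0148] [0.0001, 0.0001, 0.0004]
```

```bash
python3 -m pendant '[{"dp":[0.07,0.07,-0.015],"rot":[0,0,0]},{"dp":[0.07,0.07,-0.015],"rot":[0,0,0]},{"dp":[0.07,0.07,-0.015],"rot":[0,0,0]},{"dp":[0.07,0.07,-0.015],"rot":[0,0,0]},{"dp":[0.05,0.05,0],"rot":[0,0,0]}]';python3 - <<'E'
from h import *
a=cap("top");b=cap("scene")
for r,n in((a,"end_t"),(b,"end_s")): cv2.imwrite(f"pics/{n}.png",cv2.resize(r["img"][:,:,::-1],(800,600),interpolation=cv2.INTER_CUBIC))
crop(a,(300,220),80,60,"end_tray.png",9)
E
```

```text
time: 33.2
eef_pos: [0.59, -0.1599, 0.2116]
ee_rot: [0.001, 0.676, 0.737, 0.0]
ft_force: [0.4, -0.4, -0.3]
grip_width: 0.0682
end_tray.png origin 260 190 scale 9
```

View pics/end_t.png

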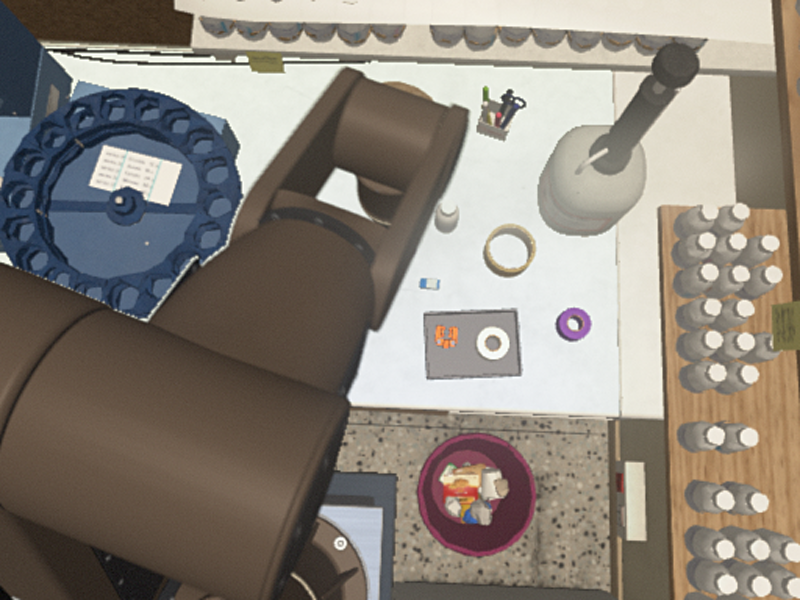

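View pics/end_s.png

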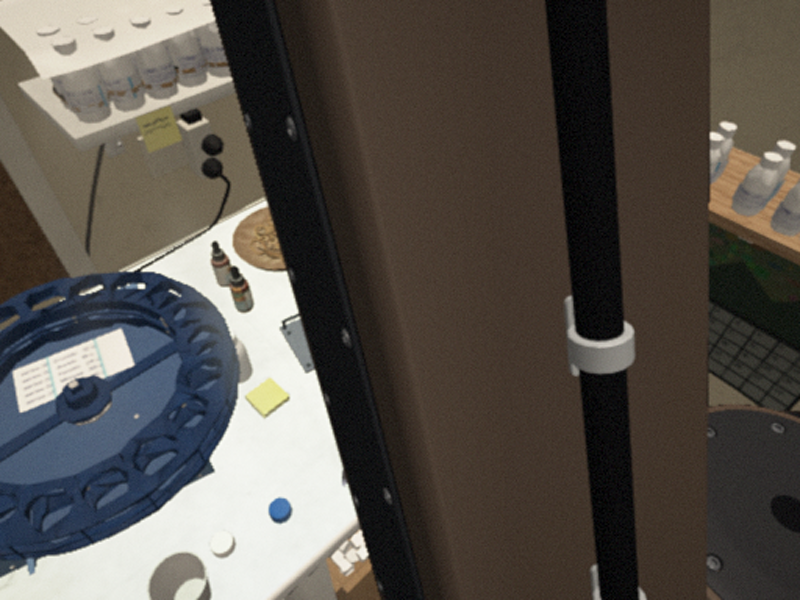

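View pics/end_tray.png

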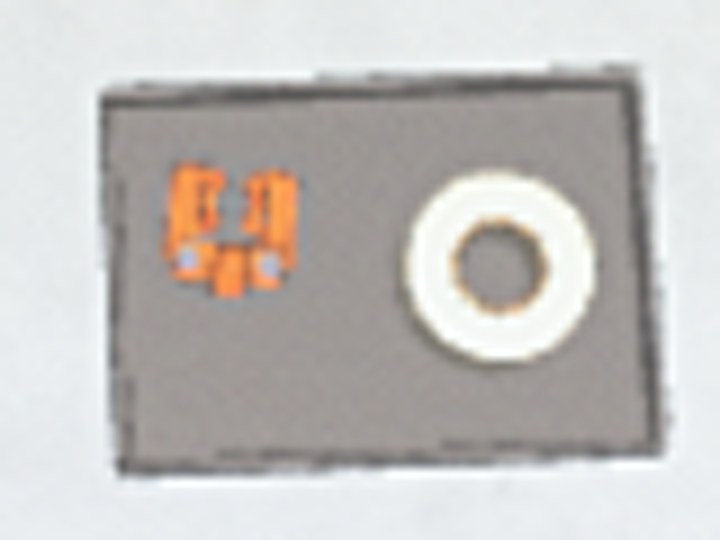

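```bash
python3 -c "
from bench import order
print(order.close_job())"
```

```text
the job is handed in; nothing more can be done
None
```

The label roll is free, and I handed the job in at about 33 s of the 72 s allowed. I slid the forked wedge flat under the clip from the fin side until the clip hopped over the bead. The push peaked at about 31 N on the wrist and then fell to zero. I then laid the wedge down between the stand and the robot, lifted the loose clip off by its fin, and lifted the roll straight off the spindle into the tray.

**Tray:** in the last pictures the clip sits upright on the tray floor and the roll lies flat beside it. The clip was tilted while it sat on the bead, with the bridge sagging, but it came away with no measurable pull.

**Wedge:** I saw it lying flat and clear of the stand just after I put it down. Its handle was still there in a later picture, but the arm hid the wedge in the final ones.

**Other things on the worktop:** those I could see in the last pictures, such as the bottle, tape, eraser and pad, look unmoved. The arm hid parts of both final views, so I could not check all of them at the end.

The two cameras disagreed by about 3 mm sideways. I lined the fork up by where it appeared in the top picture, and there was no sideways force while it went in.

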